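# Set the stroke stop of an orange wedger with a setting block

### The job

The stroke stop of the orange wedger is backed off too far. Slide the long steel setting block under the stop's rubber foot, then fit the T-key from its stand into the stop screw and turn the screw down, with the key only, until the block just drags: lightly gripped by the rubber, neither loose nor clamped hard. Then draw the block out until it is well clear of the stop and leave it lying flat on the board, the key still standing in the screw and everything else where it was.

Things in the scene. Friction and masses are not known exactly. Their poses are not given: they have to be found in the camera images.
- wedger: Orange wedger (aluminium, two guide rods 360 mm high) on a white cutting board 340 x 500 x 12 mm; fixed, head latched. Origin: centre of the board's underside; z up, +y to the board's free end. Rods and blade ring near y = -130 mm, grips out to x = +-193. A steel arm drops at y = -51 and carries, 72 to 101 mm up, a lug (38 wide, to y = 59) with the stop screw at (0, 40); beyond it the board is free.
- screw: Stop screw in the lug, upright, 8 mm a turn: clockwise seen from above lowers it (1.27 mm a radian, up to 8 rad). Origin: centre of the mouth of the square socket in its head, some 130 mm above the table; z up, x and y square to the socket's flats, turning and travelling with the screw. Head 34 mm wide, rim 24 mm square, socket 11.7 mm across flats, 21.5 mm deep. Stays where it is left.
- board_top (a point): Point on the board's top face right under the stop screw, on its axis; z up. Above it hangs the screw's round rubber foot, 40 mm across, 15 mm high; it turns with the screw. Its height on the screw is not known to better than 2 mm: at the start it is 0.6 to 5.5 mm over the top of a block lying there. Rubber springy, 10 N per mm; it grips the block, so the screw turns stiffer: 0.05 N m free, then 0.012 to 0.02 N m more per newton.
- block: Setting block: plain steel bar 140 (x) x 32 (y) x 20 mm (z), about 0.7 kg, lying loose on the board just short of the stop, roughly along the board's y. Origin: centre of its underside; z up. The longer of the two steel bars on the board.
- key: T-key, steel, 0.16 kg, 92 mm high, upright in the stand. From its point up: cone 7 mm, square shank 10.4 x 10.4 mm to z = 20 mm, collar 24 mm across (z = 20 to 26; it rests on the rim of the stand's hole or of the socket), stem 12 mm thick, crossbar. Origin: its point; z up; x along the crossbar, square with the shank's flats.
- key_bar (a point): Middle of the T-key's crossbar, 84 mm above its point. The bar is 74 mm long (along the key's x), 13 mm wide and 16 mm high.
- stand: Grey plastic tool stand 80 x 70 x 45 mm with a square hole in the middle of its top, in which the T-key stands; fixed. Origin: centre of its underside.
- spare_ring: Spare blade ring 92 mm across, 22 mm high, lying on the board. Leave alone.
- thin_bar: Small steel bar 90 x 16 x 10 mm lying on the board. Not the setting block; leave alone.
- driver: Screwdriver lying on the table. Leave alone.
- bottle0: Drink bottle 64 mm across, 200 mm high. Leave alone.
- bottle1: Drink bottle, the same. Leave alone.
- cups: Stack of clear cups 73 mm across, 171 mm high. Leave alone.
- roll: Paper roll 116 mm across, 200 mm high, standing. Leave alone.
Not all that is in view belongs to the job. Leave any green look-alike of the block alone. Leave any blue look-alike of the key alone.

How it is judged:
By the outcome, as a careful person would: the job done as asked, in the order asked, and still so for the second after the job is handed in, with the robot touching nothing.
It also fails if it takes over 72 s, if anything falls off the work surface, if the arm or the gripper's body presses on something with over 40 N, if the wrist force passes 120 N, or if a joint passes its speed limit or range.

### The arm

A 6-joint arm with a two-finger parallel gripper is mounted at the origin on the work surface. World frame = base frame: x ahead of the robot, y to its left, z up, the work surface at z = 0. Lengths are in mm, angles in degrees, forces in N, time in s.
With the tool pointing down it reaches from about 350 to 850 mm from the base axis. Payload 8.1 kg.
Tool frame: the origin (TCP) lies between the finger pads; the fingertips stand 14 mm ahead of it and the grasp point (between the pads) lies 5 mm behind it; z points along the fingers, x is the direction in which the jaws open and shut, and the axes are right-handed (so a half turn about z gives the same grasp; the last joint's range is limited). The gripper opens to 85 mm and grips with 20 to 120 N. Pads are 22 mm wide; open, the fingers measure 114 mm over their backs; the gripper's body (76 mm by 85 mm) begins 54 mm behind the grasp point. The pads swing forward as they close: fully open they stand 13 mm farther back than shut.
Start: joints at [-77.659, 7.471, 85.268, -0, 87.261, -4.893], TCP at [177.791, -573.058, 245.292] pointing down, gripper open.
Joint ranges: [-169.43, 169.43], [-51.17, 129.36], [1.28, 143.12], [-76.62, 256.62], [0, 156.53], [-152.29, 152.29]. Speed limits (degrees/s): [136.94, 136.94, 159.86, 180, 180, 180].

### API

Orientations are given as [roll, pitch, yaw] about the fixed x, y, z axes, in that order (R = Rz(yaw) Ry(pitch) Rx(roll)).
In Python, from bench import r, vision, job gives the robot as it stands.
- The arm moves only by the tool send_rows, never from a script. Its arguments are lists of equal length, an entry for each row: "dp": the shift along the world's x, y, z in mm, a list of three; "rot": the turn, a rotation vector about the world's x, y, z in rad, a list of three. In form: {"dp": [[tx, ty, tz], ...], "rot": [[wx, wy, wz], ...]}. A call has 1 to 5 rows; each row is the pose to reach, as a shift and turn from the pose commanded when the call began; what a row does not reach only later rows make up. A row lasts 1/8 s, in which the tool goes at most 62.5 mm and 10.7 degrees, less where a joint would pass 70% of its speed; a pose out of reach is approached as far as the arm can. A call with a gripper value outside its range is refused whole. "jaw" is the finger opening in mm, from 0 to 85.4, set as the call begins (left out, the last holds). The fingers move at their own pace and stop on an object; "force" is the grip in N (left out, the last holds). Time passes only in rows, so rows that repeat a pose let the fingers close. It gives the time, the measured TCP pose, the force and the opening at its end, in the units of the state.
- r.sense(): the state, without advancing time (a new reading comes with each control period).
- vision.snapshot(name): name is "side" or "top"; returns a dict with "pixels" (480x640x3 uint8, red, green, blue), "depth" (480x640 float32, mm along the optical axis (not along the pixel's ray), 0 where there is no reading), "intrinsics" (3x3 intrinsics, pixels), "world_from_camera" (4x4, takes a point from camera to world coordinates). Camera axes: x right, y down, z forward; pixel columns grow to the right and rows downward; lengths in mm; the calibration is good to about 2 mm. A picture is of the moment at which its call begins.
- job.hand_in(): hands the job in, once; it reports no verdict.
The state is a dict: "time": time; "joint_pos": joint angles; "qd": joint speeds; "joint_efforts": joint torques, N m; "tool_pos": TCP position; "tcp_rot": TCP orientation; "ft_force": force on the tool from outside, world axes, zero at the start; "wrist_torque": the same for the moment, N m; "finger_gap": finger opening in mm.
Only numpy, scipy, OpenCV 4.12 (cv2) and the standard library are available. Lean on these libraries where they do the work, as an engineer would, in place of code of your own. Each camera call takes 0.05 s, during which the arm holds its last target.

## Working session

There is one attempt and no reset: what is moved stays moved. The work goes in short steps, Python scripts to look and compute and a tool call to move; the robot and the scene stay as the last step left them, time stands still between calls to the robot, and variables do not carry over. Pictures are saved under pics/ and viewed, and the job is handed in when it is done.

Besides the shell and the picture viewer there is one more tool, called after "Emit:" by a JSON object that holds its "method" and its "body". send_rows: Moves the arm, as the interface text tells. Its arguments: {"type":"object","properties":{"dp":{"type":"array"},"rot":{"type":"array"},"jaw":{"type":"number"},"force":{"type":"number"}},"required":["dp","rot"]}

```bash
ls; mkdir -p pics; python3 - <<'E'
from bench import r, vision, job
import cv2,numpy as np,pickle
print(r.sense())
for n in("side","top"):
    s=vision.snapshot(n); pickle.dump(s,open(f"pics/{n}0.pkl","wb"))
    cv2.imwrite(f"pics/{n}0.png",s["pixels"][:,:,::-1]); print(n,s["intrinsics"].tolist(),np.round(s["world_from_camera"],3).tolist())
E
```

```text
pics
{'time': 0.0, 'joint_pos': array([-7.76587518e+01,  7.51420029e+00,  8.53320301e+01,  2.74906300e-04,
        8.72615501e+01, -4.89431367e+00]), 'qd': array([-0.03740975,  0.01061234,  0.01260435, -0.00924917, -0.05431185,
        0.007738  ]), 'joint_efforts': array([ 2.94930120e-03, -5.69394386e+01, -5.00550377e+01, -4.98607756e-05,
        1.45115741e-02, -4.99521559e-05]), 'tool_pos': array([ 177.67451292, -572.52136145,  244.22751298]), 'tcp_rot': array([-1.79990531e+02,  1.07364161e-01, -7.27644427e+01]), 'ft_force': array([-0.05604194,  0.31072498,  0.00139238]), 'wrist_torque': array([ 0.02993478, -0.0590108 ,  0.03728067]), 'finger_gap': 85.62758160927356}
side [[531.658935012323, 0.0, 321.93434982570466], [0.0, 531.658935012323, 238.7707985647884], [0.0, 0.0, 1.0]] [[0.156, 0.756, -0.636, 1249.497], [0.988, -0.127, 0.091, -149.589], [-0.012, -0.643, -0.766, 1003.45], [0.0, 0.0, 0.0, 1.0]]
top [[608.6564352119963, 0.0, 321.6980135082839], [0.0, 608.6564352119963, 245.20676863249494], [0.0, 0.0, 1.0]] [[0.002, -0.995, 0.103, 341.835], [-1.0, -0.003, -0.014, -41.476], [0.014, -0.103, -0.995, 1636.546], [0.0, 0.0, 0.0, 1.0]]
```

View pics/side0.png

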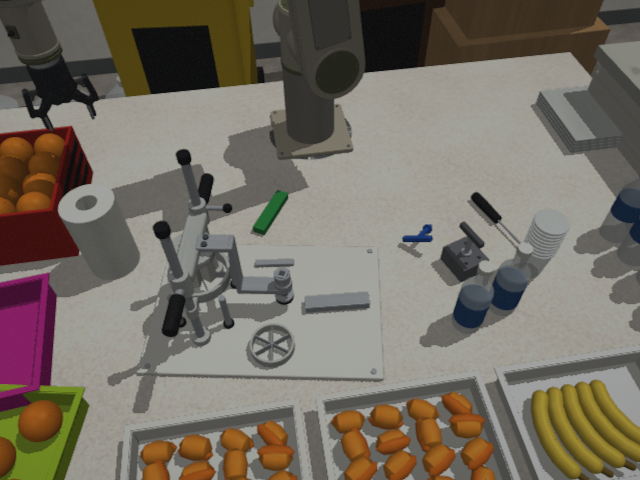

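View pics/top0.png

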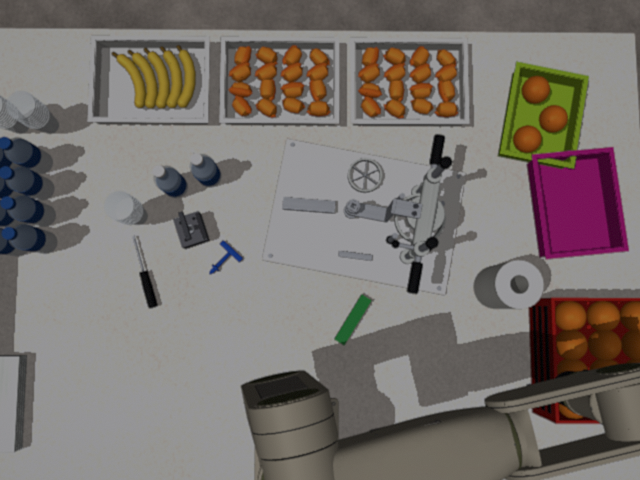

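The top view shows the board with its free end to the left, the block at about (310,206), the stop screw at (352,208), and the stand and key at (190,228). The blue decoy is at (227,257) and the green one at (355,318). I'll enlarge both views.

```bash
cat > h.py <<'E'
import numpy as np,cv2,pickle
def load(n): return pickle.load(open(f"pics/{n}.pkl","rb"))
def ray(s,u,v,z):
    K=s["intrinsics"];T=s["world_from_camera"]
    d=T[:3,:3]@np.linalg.solve(K,[u,v,1]);o=T[:3,3]
    return o+d*(z-o[2])/d[2]
def proj(s,p):
    T=np.linalg.inv(s["world_from_camera"]);c=T[:3,:3]@np.asarray(p,float)+T[:3,3];q=s["intrinsics"]@c;return q[:2]/q[2]
def cloud(s):
    K=s["intrinsics"];T=s["world_from_camera"];d=s["depth"]
    v,u=np.mgrid[:480,:640];P=np.stack([(u-K[0,2])/K[0,0]*d,(v-K[1,2])/K[1,1]*d,d],-1)
    W=P@T[:3,:3].T+T[:3,3];W[d==0]=np.nan;return W
def crop(s,name,u0,v0,w,h,k):
    cv2.imwrite(name,cv2.resize(s["pixels"][v0:v0+h,u0:u0+w,::-1],None,fx=k,fy=k,interpolation=cv2.INTER_CUBIC))
def snap(n,tag):
    from bench import vision
    s=vision.snapshot(n);pickle.dump(s,open(f"pics/{tag}.pkl","wb"));return s
E
python3 - <<'E'
from h import *
t=load("top0");s=load("side0")
crop(t,"pics/t_a.png",260,135,200,150,4)
crop(t,"pics/t_b.png",110,180,133,100,6)
crop(s,"pics/s_a.png",220,230,160,120,5)
crop(s,"pics/s_b.png",390,190,160,120,5)
E
```

```text
(no output)
```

View pics/t_a.png

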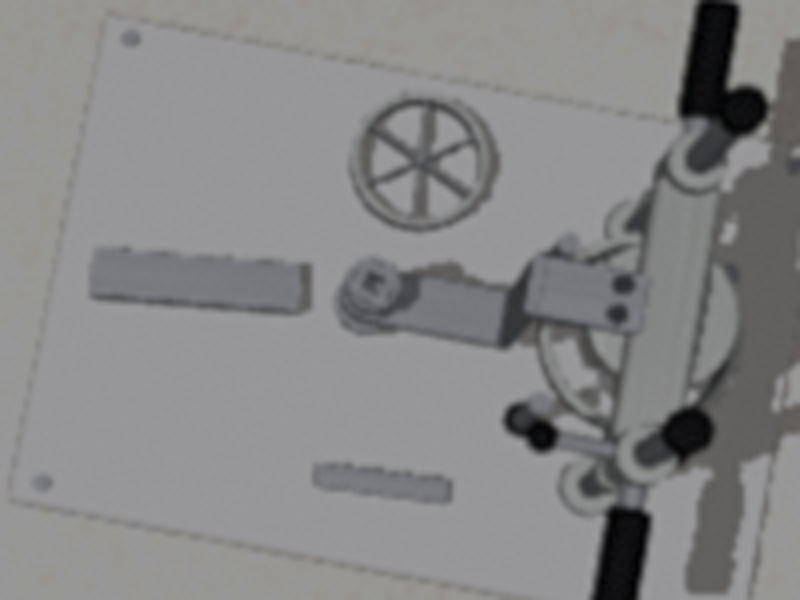

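View pics/t_b.png

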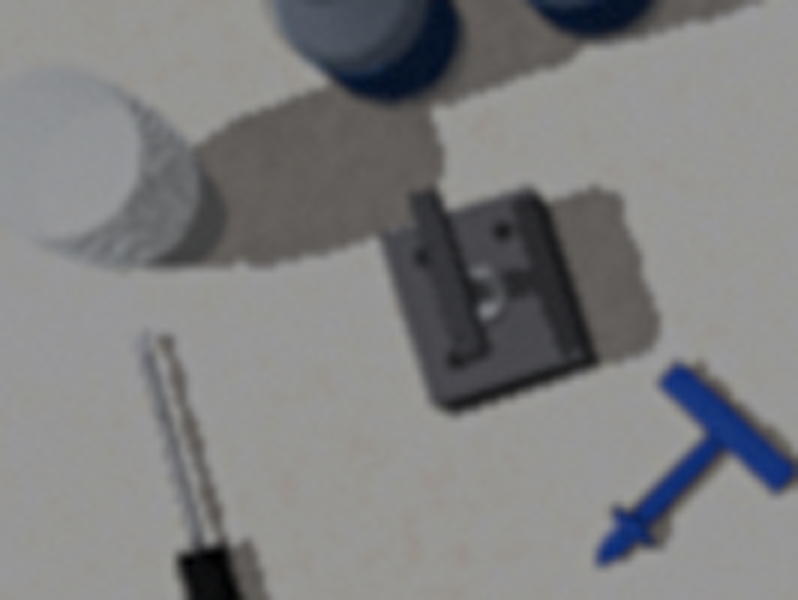

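View pics/s_a.png

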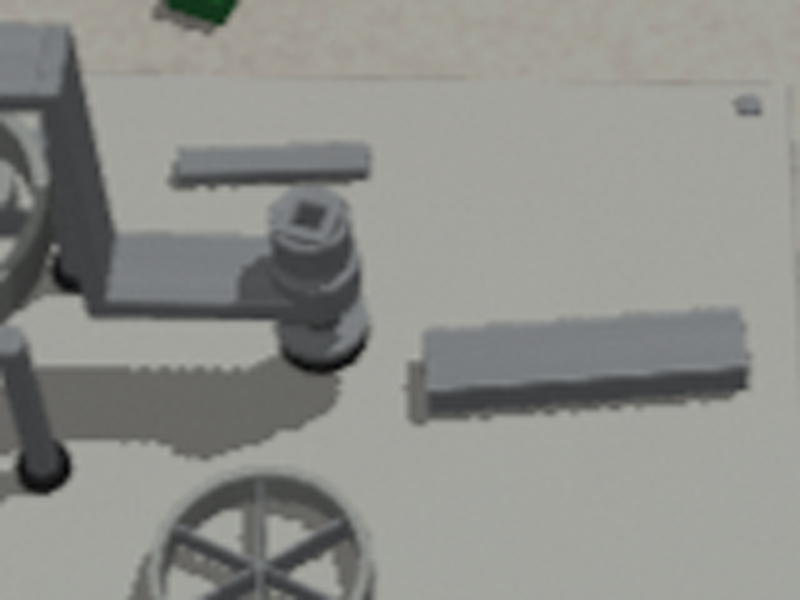

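View pics/s_b.png

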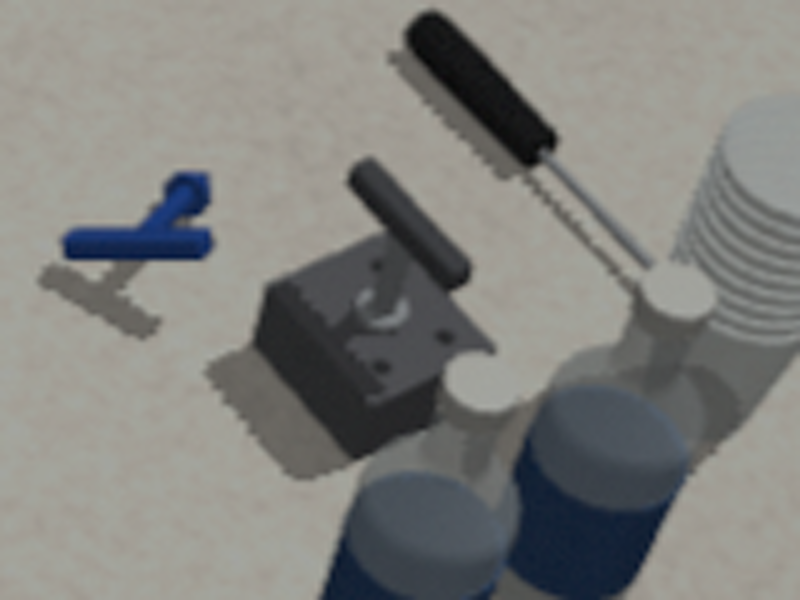

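```bash
python3 - <<'E'
from h import *
np.set_printoptions(precision=1,suppress=True)
t=load("top0");s=load("side0")
Ct=cloud(t);Cs=cloud(s)
A=lambda x,y:(260+x/4,135+y/4)
B=lambda x,y:(110+x/6,180+y/6)
C=lambda x,y:(220+x/5,230+y/5)
D=lambda x,y:(390+x/5,190+y/5)
print("board far corners top",[ray(t,*A(*p),12) for p in[(108,15),(10,500)]])
print("side board corner",ray(s,*C(787,82),12), ray(s,383,376,12))
def tri(pt,ps):
    Ps=[]
    for c,p in((t,pt),(s,ps)):
        T=c["world_from_camera"];o=T[:3,3];d=T[:3,:3]@np.linalg.solve(c["intrinsics"],[*p,1]);d/=np.linalg.norm(d);Ps.append((o,d))
    M=np.stack([Ps[0][1],-Ps[1][1]],1);l=np.linalg.lstsq(M,Ps[1][0]-Ps[0][0],rcond=None)[0]
    a=Ps[0][0]+l[0]*Ps[0][1];b=Ps[1][0]+l[1]*Ps[1][1];return (a+b)/2,np.linalg.norm(a-b)
print("screw",tri(A(375,282),C(310,215)), ray(t,*A(375,282),130), ray(s,*C(310,215),130))
print("bar ends top",[ray(t,*B(*p),117) for p in[(425,192),(475,355)]])
print("bar ends side",[ray(s,*D(*p),109) for p in[(365,170),(456,275)]])
print("blk top",[ray(t,*A(*p),32) for p in[(92,248),(90,298),(304,313),(304,262)]])
print("blk side",[ray(s,*C(*p),32) for p in[(425,330),(427,390),(748,368),(742,310)]])
# depth
def rep(n,m,c):
    P=c[m];print(n,m.sum(),np.nanmedian(P,0),np.nanmin(P,0),np.nanmax(P,0))
for nm,c in(("t",Ct),("s",Cs)):
    m=(c[...,2]>28)&(c[...,2]<36)&(c[...,0]>500)&(c[...,0]<900)
    u=np.zeros_like(m)
    if nm=="t": u[180:225,275:340]=1
    else: u[285:320,300:375]=1
    rep("block "+nm,m&u,c)
    hit=(m&u).astype(np.uint8); P=c[m&u][:,:2].astype(np.float32); print(cv2.minAreaRect(P))
    m=(c[...,2]>98)&(c[...,2]<125);u=np.zeros_like(m)
    if nm=="t": u[205:245,170:200]=1
    else: u[215:255,455:490]=1
    rep("bar "+nm,m&u,c);print(cv2.minAreaRect(c[m&u][:,:2].astype(np.float32)))
    m=(c[...,2]>120)&(c[...,2]<140);u=np.zeros_like(m)
    if nm=="t": u[190:220,340:370]=1
    else: u[262:285,270:295]=1
    rep("head "+nm,m&u,c);print(cv2.minAreaRect(c[m&u][:,:2].astype(np.float32)))
E
```

```text
board far corners top [array([802.7,  31.3,  12. ]), array([470.5,  94.3,  12. ])]
side board corner [471.8  96.   12. ] [799.8  32.8  12. ]
screw (array([ 599.1, -141.4,  128.5]), np.float64(2.548605561499661)) [ 598.8 -142.5  130. ] [ 600.4 -140.1  130. ]
bar ends top [array([582.7, 292.1, 117. ]), array([514. , 269.6, 117. ])]
bar ends side [array([516.4, 275. , 109. ]), array([581.2, 294.1, 109. ])]
blk top [array([637.7,  39.9,  32. ]), array([604. ,  40.9,  32. ]), array([ 594.4, -101.7,   32. ]), array([ 628.8, -101.7,   32. ])]
blk side [array([598. , -96.1,  32. ]), array([628.7, -99.4,  32. ]), array([640.4,  39. ,  32. ]), array([610.4,  42.8,  32. ])]
block t 437 [616.8 -24.3  32.5] [597.1 -96.4  28.1] [638.4  42.5  36. ]
((616.99169921875, -27.775650024414062), (139.70692443847656, 33.36676025390625), 85.68402099609375)
bar t 169 [548.2 283.  117.5] [512.9 267.3  98.7] [583.2 300.8 124.9]
((548.5078125, 283.5318908691406), (73.28201293945312, 14.135154724121094), 18.766157150268555)
head t 128 [ 598.  -139.6  128.6] [ 581.8 -155.9  120.2] [ 615.  -123.4  137. ]
((598.0464477539062, -140.06895446777344), (32.6683349609375, 32.6614990234375), 19.484899520874023)
block s 819 [619.3 -29.1  32.4] [ 596.3 -100.2   28. ] [639.5  40.2  35.9]
((618.2803344726562, -30.00384521484375), (140.14019775390625, 35.36935806274414), 85.76400756835938)
bar s 258 [553.6 279.8 115.5] [513.3 264.3  98.8] [586.1 298.9 122.2]
((550.23876953125, 281.62701416015625), (74.48436737060547, 16.453527450561523), 18.382204055786133)
head s 203 [ 602.4 -142.2  128.7] [ 582.  -158.7  120.1] [ 617.7 -125.7  133.2]
((599.5176391601562, -142.58206176757812), (33.69428253173828, 33.689300537109375), 66.98542785644531)
```

```bash
python3 - <<'E'
from h import *
np.set_printoptions(precision=1,suppress=True)
t=load("top0");s=load("side0")
Ct=cloud(t)
for n,(u0,u1,v0,v1,z0,z1) in dict(b0=(190,225,145,190,60,130),b0top=(190,225,145,190,180,215),b1=(150,190,160,200,60,130),b1top=(150,190,160,200,180,215),cup=(100,150,185,230,150,190),grip_lo=(400,430,255,300,60,400),grip_hi=(420,450,130,165,60,400),rods=(400,470,130,260,300,420)).items():
    c=Ct[v0:v1,u0:u1];P=c[(c[...,2]>z0)&(c[...,2]<z1)]
    print(n,len(P),P.min(0) if len(P) else "",P.max(0) if len(P) else "")
crop(t,"pics/t_h.png",335,190,40,30,20); crop(s,"pics/s_h.png",262,258,40,30,20)
E
```

```text
b0 255 [665.8 208.7  60.2] [729.9 270.1 129.9]
b0top 133 [685.4 226.5 180.4] [713.1 255.5 208.8]
b1 254 [636.3 274.3  60.3] [700.6 362.3 130. ]
b1top 136 [655.4 315.9 180.6] [684.1 345.5 207.7]
cup 773 [553.3 394.5 150.2] [626.  466.9 182.6]
grip_lo 464 [ 375.8 -297.8   60.5] [ 480.1 -259.   246. ]
grip_hi 430 [ 647.3 -353.8  208.9] [ 758.2 -311.   376.2]
rods 333 [ 467.6 -336.5  300.1] [ 667.  -277.7  376.2]
```

View pics/t_h.png

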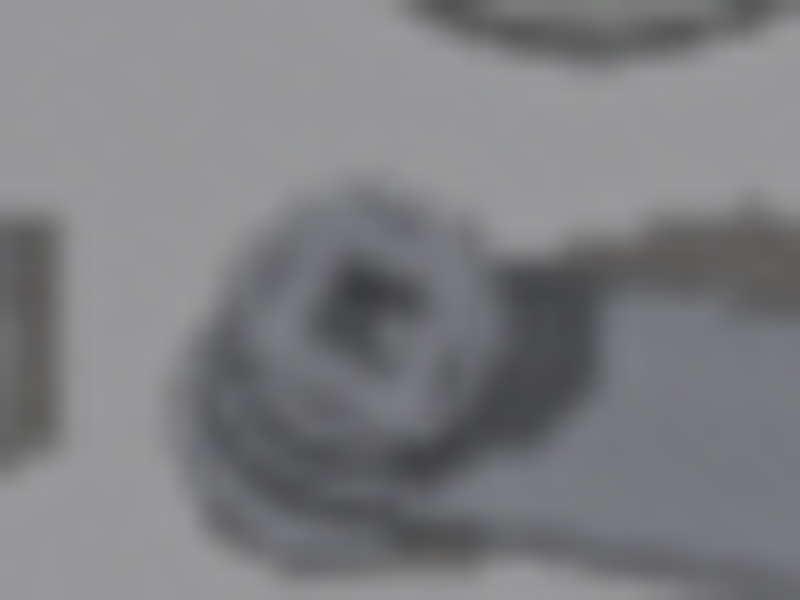

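View pics/s_h.png

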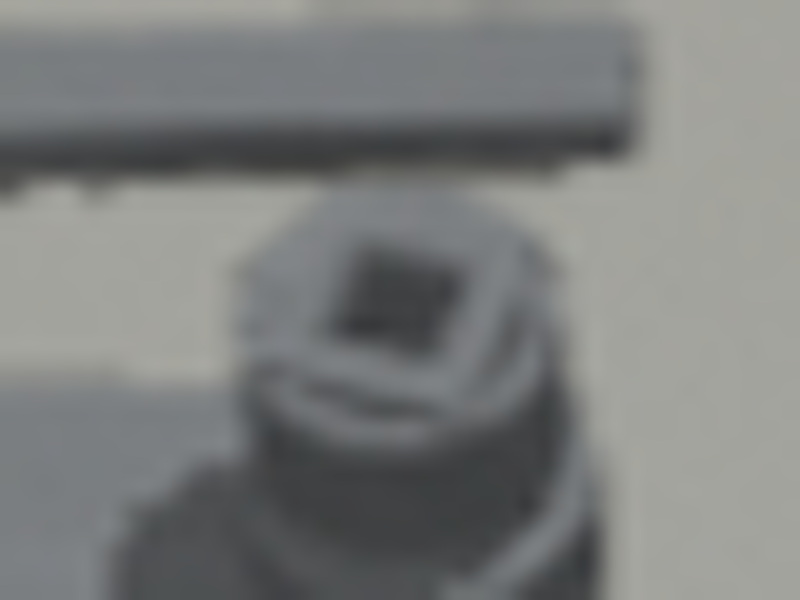

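```bash
python3 - <<'E'
from h import *
np.set_printoptions(precision=1,suppress=True)
t=load("top0");s=load("side0")
for c,pts,o in((s,[(365,240),(465,275),(430,355),(325,325)],(262,258)),(s,[(258,350),(445,398),(515,250)],(262,258)),(t,[(350,255),(430,295),(375,375),(310,320)],(335,190))):
    W=np.array([ray(c,o[0]+x/20,o[1]+y/20,130)[:2] for x,y in pts]);d=np.roll(W,-1,0)-W
    print(W.tolist(),W.mean(0),np.degrees(np.arctan2(d[:,1],d[:,0]))%90,np.linalg.norm(d,axis=1))
E
```

```text
[[592.2660089136369, -142.83084925287991], [598.3752954275765, -133.22646758451714], [607.807126025595, -137.86158772446373], [602.3026159444071, -147.9892720987789]] [ 600.2 -140.5] [57.5 63.8 61.5 62.8] [11.4 10.5 11.5 11.3]
[[604.3060723485852, -155.03077453127545], [613.3941128210631, -136.95448431935014], [596.0637633755787, -127.82406085195836]] [ 604.6 -139.9] [63.3 62.2 16.9] [20.2 19.6 28.4]
[[605.7540259960267, -139.42773020243106], [600.7142504029357, -149.44971318791283], [590.5376214109901, -142.50729922480974], [597.4815159037047, -134.3790080680209]] [ 598.6 -141.4] [63.3 55.7 49.5 58.6] [11.2 12.3 10.7  9.7]
```

Emit:
{"method": "send_rows", "body": {"dp": [[0, 35, 45], [5, 80, 85], [10, 135, 110], [20, 195, 125], [35, 255, 130]], "rot": [[0, 0, 0.15], [0, 0, 0.3], [0, 0, 0.5], [0, 0, 0.65], [0, 0, 0.8]], "jaw": 50, "force": 40}}

```text
time: 0.72
tool_pos: [212.8, -316.5, 376.2]
tcp_rot: [180.0, -0.1, -26.7]
ft_force: [2.1, 0.0, -0.3]
finger_gap: 50.1
```

Emit:
{"method": "send_rows", "body": {"dp": [[25, 55, 0], [60, 105, 0], [105, 148, 0], [150, 188, -15], [197, 223, -35]], "rot": [[0, 0, 0.08], [0, 0, 0.16], [0, 0, 0.24], [0, 0, 0.32], [0, 0, 0.395]]}}

```text
time: 1.35
tool_pos: [411.2, -93.2, 340.5]
tcp_rot: [180.0, -0.1, -4.1]
ft_force: [0.9, -1.7, 0.1]
finger_gap: 49.8
```

Emit:
{"method": "send_rows", "body": {"dp": [[45, 28, -30], [90, 52, -60], [132, 75, -90], [172, 97, -125], [211, 114, -160]], "rot": [[0, 0, 0], [0, 0, 0], [0, 0, 0], [0, 0, 0], [0, 0, 0]]}}

```text
time: 1.98
tool_pos: [621.8, 20.1, 178.6]
tcp_rot: [-180.0, 0.0, -4.3]
ft_force: [0.1, 0.0, 0.5]
finger_gap: 49.8
```

Emit:
{"method": "send_rows", "body": {"dp": [[0, 0, -45], [0, 0, -95], [0, 0, -130], [0, 0, -145], [0, 0, -149]], "rot": [[0, 0, 0], [0, 0, 0], [0, 0, 0], [0, 0, 0], [0, 0, 0]]}}

```text
time: 2.6
tool_pos: [620.4, 18.9, 30.7]
tcp_rot: [180.0, 0.1, -4.3]
ft_force: [0.6, 0.4, 0.5]
finger_gap: 50.4
```

Emit:
{"method": "send_rows", "body": {"dp": [[0, 0, 0], [0, 0, 0], [0, 0, 0], [0, 0, 0]], "rot": [[0, 0, 0], [0, 0, 0], [0, 0, 0], [0, 0, 0]], "jaw": 25, "force": 35}}

```text
time: 3.1
tool_pos: [621.9, 18.9, 33.0]
tcp_rot: [-180.0, -0.1, -4.3]
ft_force: [-1.7, 0.9, 6.9]
finger_gap: 31.1
```

```bash
python3 - <<'E'
from h import *
s=snap("side","side1");crop(s,"pics/s1.png",240,200,160,120,5)
t=snap("top","top1");crop(t,"pics/t1.png",260,135,160,120,5)
E
```

```text
(no output)
```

View pics/s1.png

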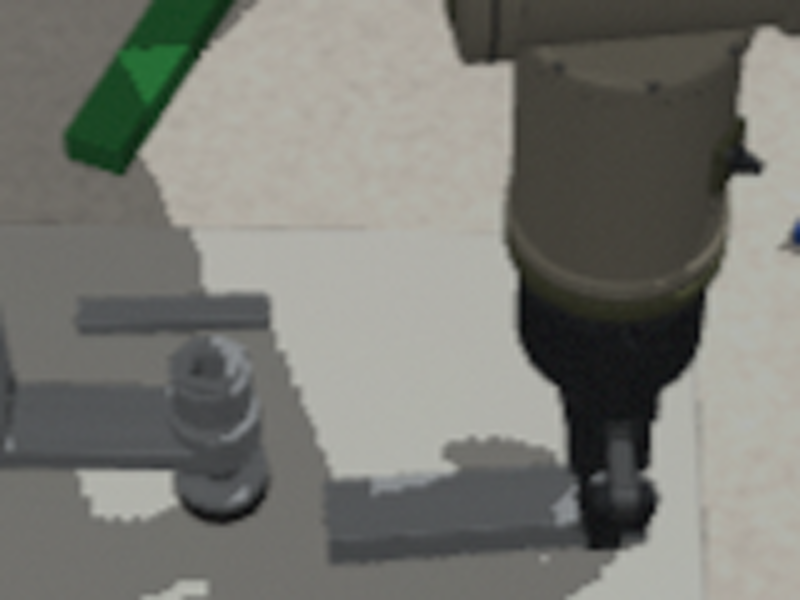

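View pics/t1.png

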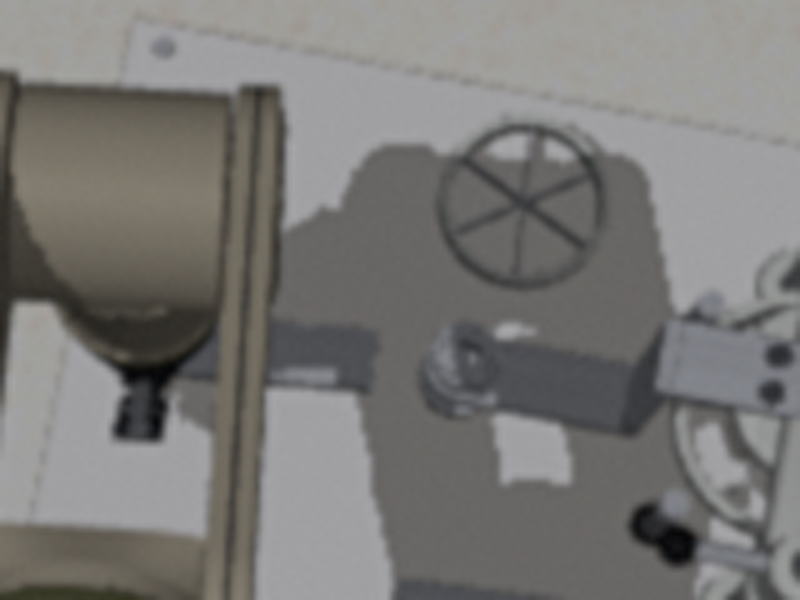

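Emit:
{"method": "send_rows", "body": {"dp": [[0, 0, 1.2], [0, -4, 1.2], [1, -10, 1.2], [1, -18, 1.2], [1, -27, 1.2]], "rot": [[0, 0, -0.02], [0, 0, -0.05], [0, 0, -0.08], [0, 0, -0.113], [0, 0, -0.113]]}}

```text
time: 3.82
tool_pos: [622.2, -7.4, 33.1]
tcp_rot: [-179.9, -0.0, -10.8]
ft_force: [-0.4, 5.9, 3.6]
finger_gap: 31.4
```

```bash
python3 - <<'E'
from h import *
s=snap("side","side2");crop(s,"pics/s2.png",240,200,160,120,5)
E
```

```text
(no output)
```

View pics/s2.png

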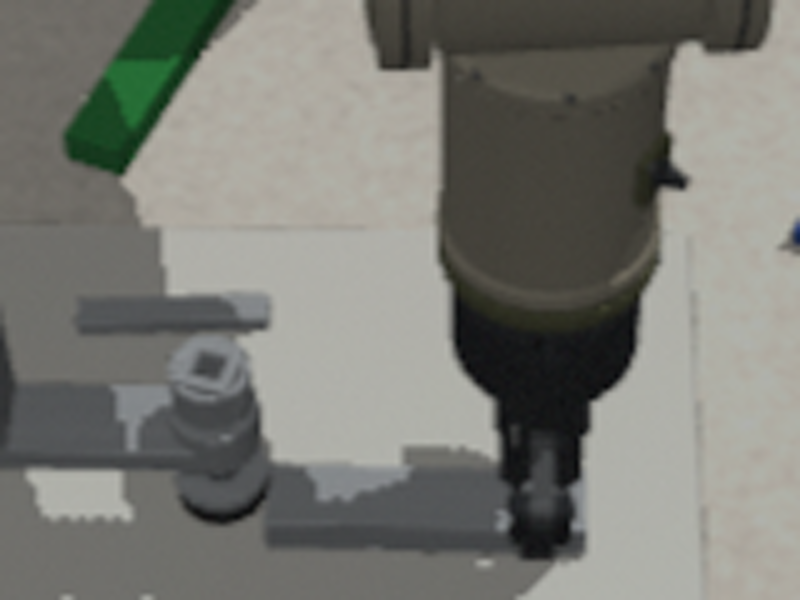

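Emit:
{"method": "send_rows", "body": {"dp": [[-1, -10, 0], [-3, -21, 0], [-4.5, -32, 0], [-6, -44, 0], [-7.6, -54.5, 0]], "rot": [[0, 0, 0], [0, 0, 0], [0, 0, 0], [0, 0, 0], [0, 0, 0]]}}

```text
time: 4.5
tool_pos: [614.6, -62.2, 33.0]
tcp_rot: [-179.9, -0.0, -10.8]
ft_force: [0.5, 5.3, 3.7]
finger_gap: 31.1
```

```bash
python3 - <<'E'
from h import *
s=snap("side","side3");crop(s,"pics/s3.png",220,210,160,120,5)
t=snap("top","top3");crop(t,"pics/t3.png",260,135,160,120,5)
E
```

```text
(no output)
```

View pics/s3.png

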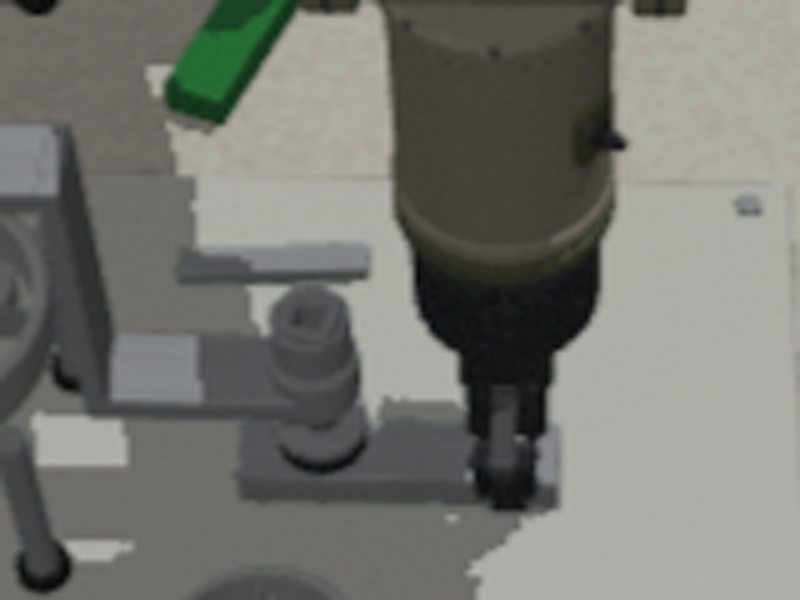

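View pics/t3.png

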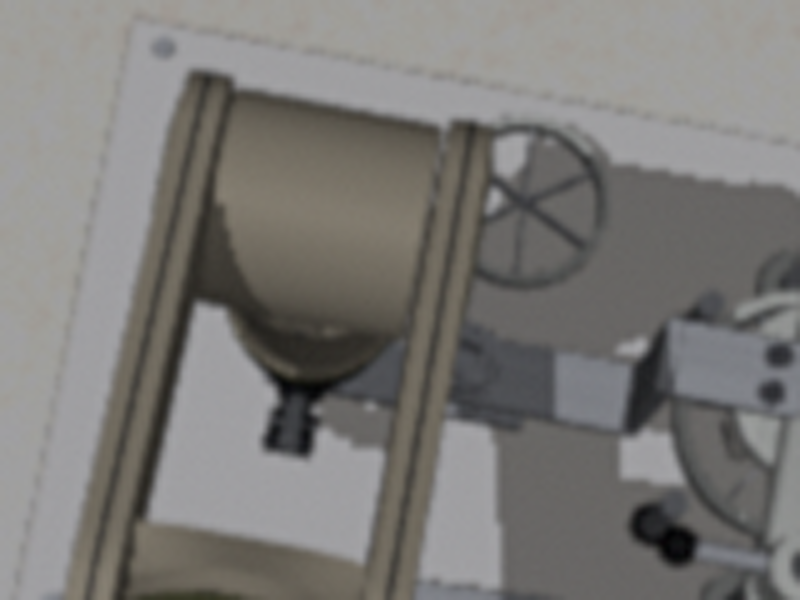

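Emit:
{"method": "send_rows", "body": {"dp": [[0, 0, 0], [0, 0, 0], [0, 0, 15], [0, 3, 60], [-5, 25, 115]], "rot": [[0, 0, 0], [0, 0, 0], [0, 0, 0], [0, 0, 0.1], [0, 0, 0.28]], "jaw": 48}}

```text
time: 5.22
tool_pos: [608.4, -38.1, 148.5]
tcp_rot: [-180.0, 0.1, 5.4]
ft_force: [0.8, 0.5, 0.4]
finger_gap: 47.9
```

Emit:
{"method": "send_rows", "body": {"dp": [[-10, 45, 20], [-20, 95, 30], [-30, 150, 35], [-42, 205, 35], [-52, 255, 35]], "rot": [[0, 0, 0.18], [0, 0, 0.36], [0, 0, 0.54], [0, 0, 0.72], [0, 0, 0.9]]}}

```text
time: 5.85
tool_pos: [556.7, 219.5, 184.0]
tcp_rot: [179.9, -0.1, 57.2]
ft_force: [0.6, 0.3, 0.0]
finger_gap: 47.7
```

Emit:
{"method": "send_rows", "body": {"dp": [[-5, 40, 0], [-7.7, 65, -5], [-7.7, 65, -10], [-7.7, 65, -10], [-7.7, 65, -10]], "rot": [[0, 0, 0.18], [0, 0, 0.36], [0, 0, 0.54], [0, 0, 0.72], [0, 0, 0.9]]}}

```text
time: 6.48
tool_pos: [549.4, 282.8, 173.5]
tcp_rot: [180.0, 0.0, 108.8]
ft_force: [0.2, 0.3, 0.8]
finger_gap: 47.9
```

```bash
python3 - <<'E'
from h import *
from bench import r
x=r.sense();print(x['tool_pos'],x['tcp_rot'],x['joint_pos'])
s=snap("side","side4");crop(s,"pics/s4.png",390,150,160,120,5)
t=snap("top","top4");cv2.imwrite("pics/t4.png",t["pixels"][:,:,::-1])
E
```

```text
[549.41162127 282.77010375 173.48493289] [1.79966321e+02 5.10122239e-03 1.08770943e+02] [ 2.24850489e+01  1.25965762e+01  8.71108612e+01 -7.37854995e-03
  8.02592846e+01 -8.62846491e+01]
```

View pics/s4.png

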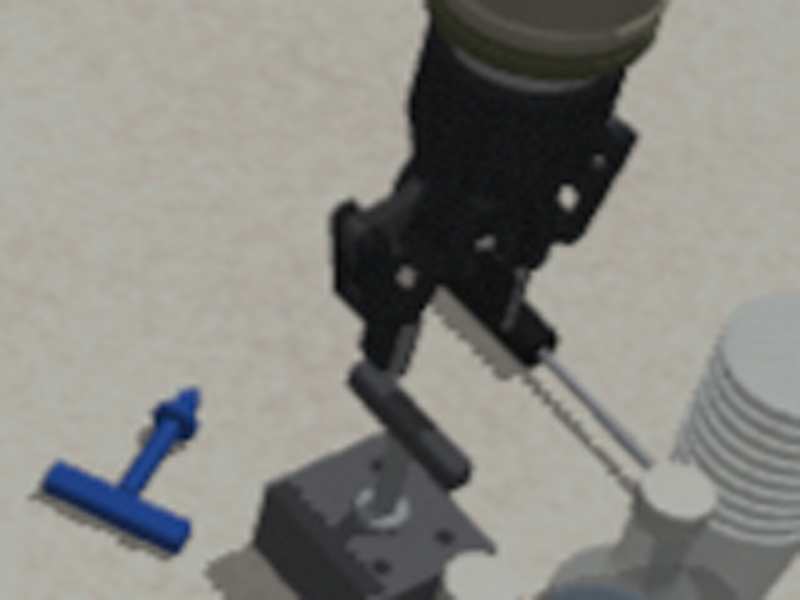

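View pics/t4.png

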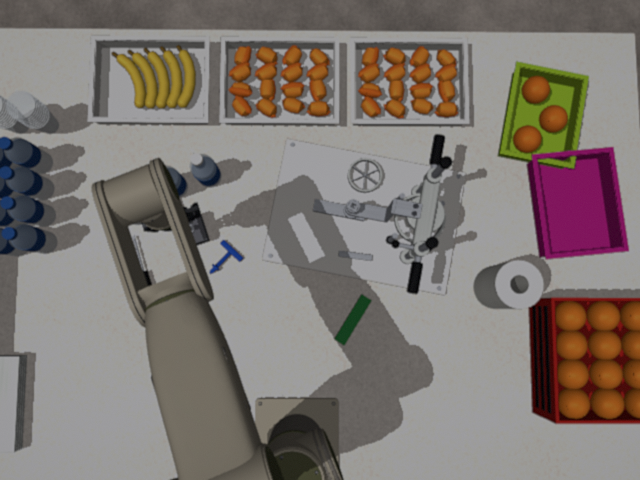

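The gripper is centred over the key bar (at about (405,420) in the side crop). The top view shows the block under the foot, at (312–350,206). Now I'll descend and grip the bar.

Emit:
{"method": "send_rows", "body": {"dp": [[0, 0, -30], [0, 0, -55], [0, 0, -66], [0, 0, -66], [0, 0, -66]], "rot": [[0, 0, 0], [0, 0, 0], [0, 0, 0], [0, 0, 0], [0, 0, 0]]}}

```text
time: 7.2
tool_pos: [550.3, 282.8, 108.0]
tcp_rot: [179.9, -0.0, 108.3]
ft_force: [0.1, -1.0, 0.8]
finger_gap: 47.8
```

Emit:
{"method": "send_rows", "body": {"dp": [[0, 0, 0], [0, 0, 0], [0, 0, 0], [0, 0, 0], [0, 0, 0]], "rot": [[0, 0, 0], [0, 0, 0], [0, 0, 0], [0, 0, 0], [0, 0, 0]], "jaw": 5, "force": 60}}

```text
time: 7.82
tool_pos: [550.1, 282.7, 107.5]
tcp_rot: [179.9, -0.0, 108.4]
ft_force: [-0.3, -0.3, 5.2]
finger_gap: 11.5
```

```bash
python3 - <<'E'
from h import *
from bench import r
x=r.sense();print(x['tool_pos'],x['tcp_rot'],x['ft_force'],x['wrist_torque'],x['finger_gap'])
s=snap("side","side5");crop(s,"pics/s5.png",390,150,160,120,5)
E
```

```text
[550.14038707 282.69352648 107.52655253] [ 1.79902473e+02 -4.64417677e-03  1.08401415e+02] [-0.33481217 -0.29685393  5.16200124] [0.00865773 0.04955358 0.00403535] 11.502220853482815
```

View pics/s5.png

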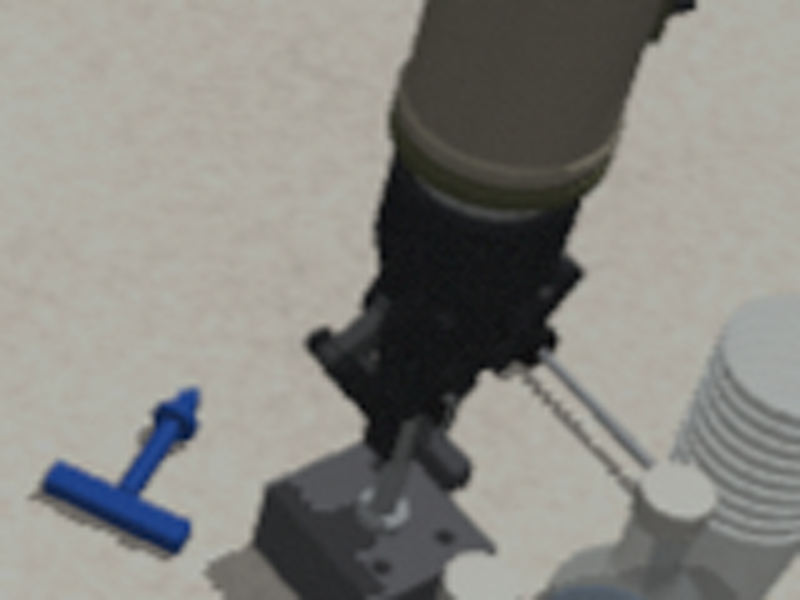

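Emit:
{"method": "send_rows", "body": {"dp": [[0, 0, 20], [0, 0, 55], [0, -10, 100], [3, -45, 130], [9, -95, 138]], "rot": [[0, 0, 0], [0, 0, 0], [0, 0, 0], [0, 0, -0.08], [0, 0, -0.2]]}}

```text
time: 8.5
tool_pos: [559.4, 187.7, 248.8]
tcp_rot: [179.7, -0.0, 96.9]
ft_force: [0.6, 0.1, -2.4]
finger_gap: 12.2
```

Emit:
{"method": "send_rows", "body": {"dp": [[7, -58, 0], [14, -116, 0], [21, -174, 0], [28, -232, 0], [35, -286, 0]], "rot": [[0, 0, -0.13], [0, 0, -0.26], [0, 0, -0.39], [0, 0, -0.52], [0, 0, -0.619]]}}

```text
time: 9.12
tool_pos: [593.2, -100.5, 245.5]
tcp_rot: [180.0, -0.0, 61.2]
ft_force: [1.4, 1.3, -1.3]
finger_gap: 12.0
```

Emit:
{"method": "send_rows", "body": {"dp": [[4, -30, -3], [5.8, -42.8, -6], [5.8, -42.8, -8]], "rot": [[0, 0, 0], [0, 0, 0], [0, 0, 0]]}}

```text
time: 9.5
tool_pos: [599.1, -141.4, 236.4]
tcp_rot: [-180.0, -0.0, 61.4]
ft_force: [-0.1, 0.6, -1.0]
finger_gap: 11.3
```

```bash
python3 - <<'E'
from h import *
from bench import r
x=r.sense();print(x['tool_pos'],x['tcp_rot'],x['ft_force'],x['wrist_torque'],x['finger_gap'],x['joint_pos'])
s=snap("side","side6");crop(s,"pics/s6.png",242,210,80,60,10)
t=snap("top","top6");crop(t,"pics/t6.png",300,150,107,80,7)
E
```

```text
[ 599.0947432  -141.40939181  236.4492186 ] [-1.79962290e+02 -9.40343668e-03  6.14364148e+01] [-0.13735449  0.55100956 -1.04203438] [-0.00338773 -0.0305542  -0.0273965 ] 11.319225594378857 [-1.80613229e+01  1.01181239e+01  8.32713074e+01  1.61471979e-02
  8.66459335e+01 -7.94986905e+01]
```

View pics/s6.png

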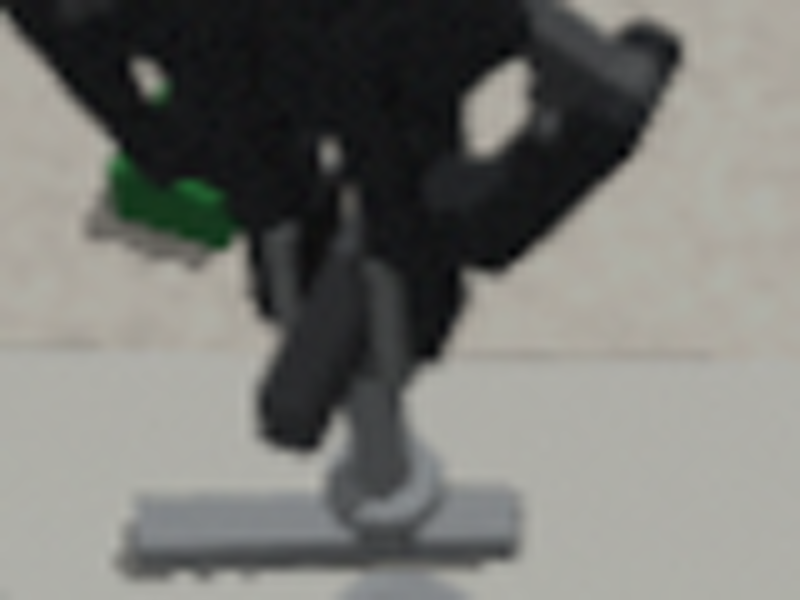

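View pics/t6.png

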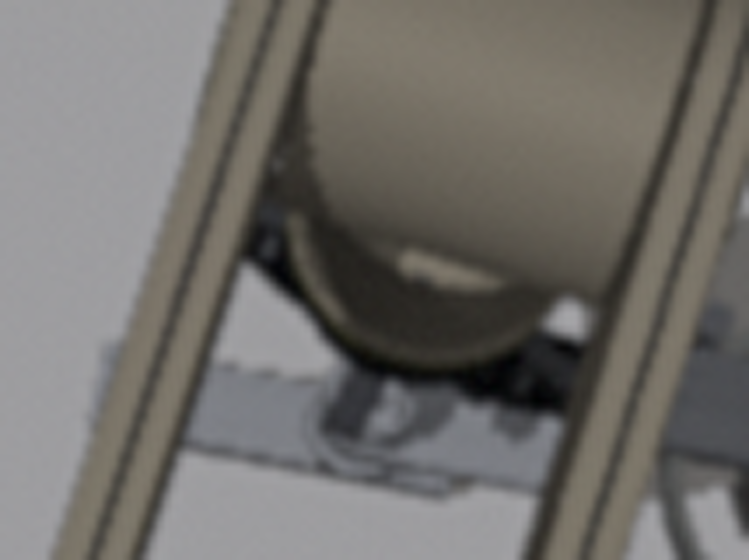

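```bash
python3 - <<'E'
from h import *
s=load("side6");crop(s,"pics/s6b.png",255,245,50,40,16)
p=np.array([599.1,-141.4,0])
for n,z in(("collar top",180),("collar bot",174),("tip",154),("screw mouth",129)): print(n,(proj(s,p+[0,0,z])-[255,245])*16)
E
```

```text
collar top [392.12961934 199.3905829 ]
collar bot [395.68865584 229.3201246 ]
tip [407.33030375 327.21998782]
screw mouth [421.41978062 445.70474786]
```

View pics/s6b.png

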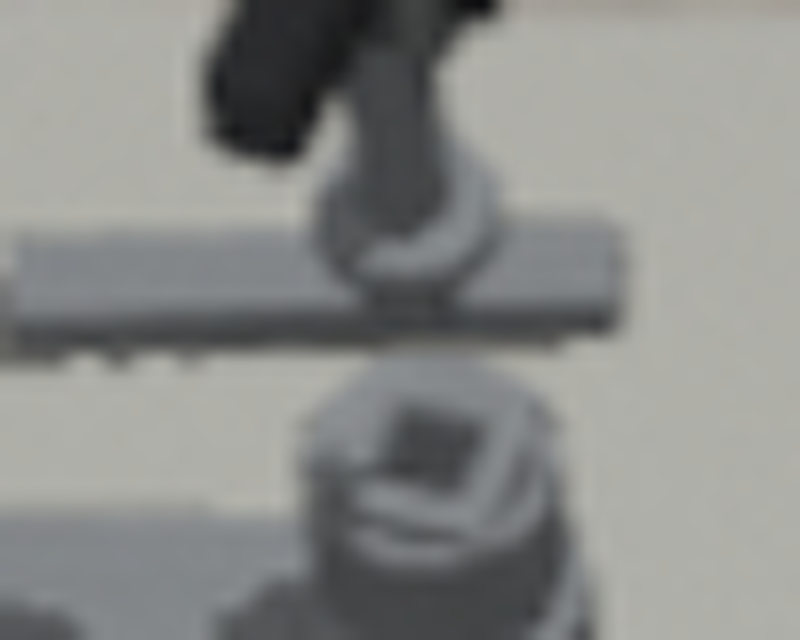

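Emit:
{"method": "send_rows", "body": {"dp": [[0, 0, -10], [0, 0, -18], [0, 0, -24], [0, 0, -28], [0, 0, -31]], "rot": [[0, 0, 0], [0, 0, 0], [0, 0, 0], [0, 0, 0], [0, 0, 0]]}}

```text
time: 10.22
tool_pos: [599.3, -141.4, 205.2]
tcp_rot: [-180.0, 0.0, 61.5]
ft_force: [-0.5, -0.2, -1.5]
finger_gap: 12.2
```

Emit:
{"method": "send_rows", "body": {"dp": [[0, 0, -2], [0, 0, -4], [0, 0, -6]], "rot": [[0, 0, 0], [0, 0, 0], [0, 0, 0]]}}

```text
time: 10.6
tool_pos: [599.4, -141.5, 199.6]
tcp_rot: [180.0, -0.0, 61.5]
ft_force: [0.5, -0.2, -1.7]
finger_gap: 11.8
```

```bash
python3 - <<'E'
from h import *
from bench import r
x=r.sense();print(x['tool_pos'],x['tcp_rot'],x['ft_force'],x['wrist_torque'],x['finger_gap'])
s=snap("side","side7");crop(s,"pics/s7.png",255,245,50,40,16)
E
```

```text
[ 599.44030594 -141.46918822  199.60497548] [ 1.79972556e+02 -5.00753388e-03  6.14711338e+01] [ 0.5495079  -0.21594385 -1.67799398] [-0.05611961 -0.11692351  0.05379967] 11.825351196118635
```

View pics/s7.png

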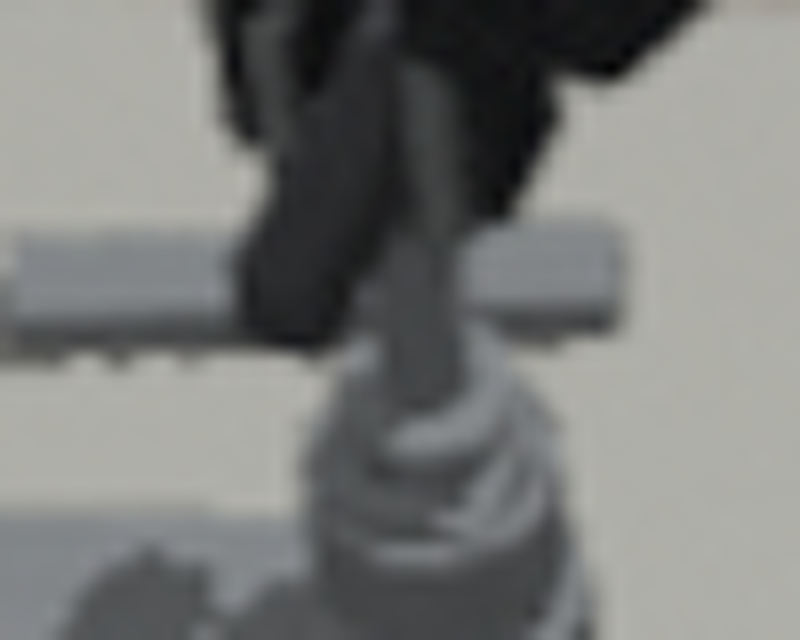

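It is going in freely. I'll keep going down until the collar seats.

Emit:
{"method": "send_rows", "body": {"dp": [[0, 0, -2.5], [0, 0, -5], [0, 0, -7]], "rot": [[0, 0, 0], [0, 0, 0], [0, 0, 0]]}}

```text
time: 11.02
tool_pos: [599.4, -141.4, 192.4]
tcp_rot: [180.0, -0.0, 61.5]
ft_force: [-0.0, -0.4, -0.9]
finger_gap: 11.6
```

Emit:
{"method": "send_rows", "body": {"dp": [[0, 0, -1], [0, 0, -1.5]], "rot": [[0, 0, 0], [0, 0, 0]]}}

```text
time: 11.28
tool_pos: [599.6, -141.5, 192.1]
tcp_rot: [179.9, -0.0, 61.5]
ft_force: [-2.3, -0.1, 7.5]
finger_gap: 11.8
```

Emit:
{"method": "send_rows", "body": {"dp": [[0, 0, 0.5], [0, 0, 0.3], [0, 0, 0.1]], "rot": [[0, 0, -0.15], [0, 0, -0.3], [0, 0, -0.45]]}}

```text
time: 11.65
tool_pos: [599.5, -141.9, 191.8]
tcp_rot: [179.9, -0.0, 35.4]
ft_force: [0.1, -1.5, 2.9]
finger_gap: 11.8
```

```bash
cat >> h.py <<'E'
def tq(n=1):
    from bench import r,vision
    out=[]
    for i in range(n):
        x=r.sense();out.append(list(np.round(np.r_[x['time'],x['wrist_torque'],x['ft_force'],x['tool_pos'],x['tcp_rot'][2]],3)))
        if i<n-1: vision.snapshot("side")
    for o in out: print(*o)
E
python3 -c "
from h import *
tq(6)"
```

```text
11.65 -0.444 0.044 0.105 0.072 -1.51 2.92 599.538 -141.903 191.781 35.401
11.7 -0.45 -0.08 0.017 0.014 -1.916 2.166 599.537 -141.913 191.757 34.983
11.75 -0.509 0.045 -0.017 -0.363 -1.849 3.519 599.544 -141.879 191.731 35.572
11.8 -0.515 -0.047 0.046 -0.67 -3.178 4.295 599.562 -141.857 191.73 35.824
11.85 -0.595 0.038 -0.004 -0.813 -3.155 3.568 599.583 -141.858 191.746 35.883
11.9 -0.66 0.064 0.005 0.062 -3.457 4.711 599.584 -141.812 191.748 35.874
```

Emit:
{"method": "send_rows", "body": {"dp": [[0, 0, -0.2], [0, 0, -0.4], [0, 0, -0.6]], "rot": [[0, 0, -0.15], [0, 0, -0.3], [0, 0, -0.45]]}}

```text
time: 12.28
tool_pos: [599.5, -141.8, 191.2]
tcp_rot: [179.9, -0.0, 9.8]
ft_force: [-1.0, -3.3, 4.7]
finger_gap: 12.1
```

```bash
python3 -c "
from h import *
tq(2)"
```

```text
12.275 -0.663 0.144 0.006 -1.035 -3.295 4.654 599.508 -141.838 191.194 9.779
12.325 -0.742 0.203 0.019 -0.394 -2.239 5.233 599.49 -141.851 191.167 9.325
```

Emit:
{"method": "send_rows", "body": {"dp": [[0, 0, -0.2], [0, 0, -0.4]], "rot": [[0, 0, -0.15], [0, 0, -0.3]]}}

```text
time: 12.58
tool_pos: [599.4, -141.9, 190.8]
tcp_rot: [179.9, -0.0, -7.4]
ft_force: [-2.1, -3.0, 5.5]
finger_gap: 11.8
```

```bash
python3 -c "
from h import *
tq(2)"
```

```text
12.575 -0.689 0.274 0.059 -2.056 -2.998 5.495 599.412 -141.88 190.793 -7.41
12.625 -0.702 0.242 0.036 -0.772 -3.128 5.447 599.407 -141.894 190.773 -7.866
```

Emit:
{"method": "send_rows", "body": {"dp": [[0, 0, -0.2], [0, 0, -0.4]], "rot": [[0, 0, -0.15], [0, 0, -0.3]]}}

```text
time: 12.88
tool_pos: [599.4, -141.9, 190.4]
tcp_rot: [180.0, -0.0, -24.6]
ft_force: [-1.5, -2.7, 6.8]
finger_gap: 11.9
```

```bash
python3 -c "
from h import *
tq(2)"
```

```text
12.875 -0.714 0.396 0.053 -1.512 -2.71 6.785 599.357 -141.87 190.424 -24.601
12.925 -0.722 0.364 -0.012 -1.225 -3.649 6.645 599.309 -141.892 190.387 -25.058
```

Emit:
{"method": "send_rows", "body": {"dp": [[0, 0, -0.1], [0, 0, -0.2]], "rot": [[0, 0, -0.15], [0, 0, -0.3]]}}

```text
time: 13.18
tool_pos: [599.2, -141.8, 190.0]
tcp_rot: [180.0, -0.0, -41.8]
ft_force: [-1.5, -3.6, 5.1]
finger_gap: 12.1
```

```bash
python3 -c "
from h import *
tq(2)"
```

```text
13.175 -0.604 0.423 0.008 -1.471 -3.603 5.097 599.225 -141.79 190.05 -41.789
13.225 -0.654 0.355 0.009 -1.806 -3.762 5.665 599.221 -141.8 190.03 -42.242
```

Emit:
{"method": "send_rows", "body": {"dp": [[0, 0, -0.1], [0, 0, -0.3]], "rot": [[0, 0, -0.15], [0, 0, -0.3]]}}

```text
time: 13.48
tool_pos: [599.1, -141.7, 189.7]
tcp_rot: [180.0, -0.0, -59.0]
ft_force: [-2.3, -3.5, 4.7]
finger_gap: 12.1
```

```bash
python3 -c "
from h import *
tq(2)"
```

```text
13.475 -0.64 0.379 0.061 -2.324 -3.48 4.685 599.137 -141.716 189.654 -58.976
13.525 -0.61 0.433 -0.004 -2.258 -2.504 5.436 599.142 -141.756 189.667 -59.432
```

Emit:
{"method": "send_rows", "body": {"dp": [[0, 0, -0.2], [0, 0, -0.4]], "rot": [[0, 0, -0.15], [0, 0, -0.3]]}}

```text
time: 13.78
tool_pos: [599.1, -141.7, 189.3]
tcp_rot: [180.0, -0.0, -76.2]
ft_force: [-1.7, -2.0, 5.0]
finger_gap: 11.6
```

```bash
python3 -c "
from h import *
tq(2)"
```

```text
13.775 -0.519 0.543 0.069 -1.72 -2.017 4.978 599.1 -141.678 189.271 -76.164
13.825 -0.481 0.432 -0.043 -2.346 -2.2 5.379 599.115 -141.662 189.257 -76.616
```

Emit:
{"method": "send_rows", "body": {"dp": [[0, 0, -0.1], [0, 0, -0.3]], "rot": [[0, 0, -0.15], [0, 0, -0.3]]}}

```text
time: 14.08
tool_pos: [599.1, -141.5, 188.9]
tcp_rot: [180.0, -0.0, -93.3]
ft_force: [-2.1, -2.3, 4.3]
finger_gap: 11.8
```

```bash
python3 -c "
from h import *
tq(2)"
```

```text
14.075 -0.403 0.447 0.034 -2.127 -2.348 4.263 599.103 -141.544 188.903 -93.347
14.125 -0.424 0.474 0.024 -1.668 -1.994 4.667 599.09 -141.561 188.871 -93.805
```

Emit:
{"method": "send_rows", "body": {"dp": [[0, 0, -0.2], [0, 0, -0.4]], "rot": [[0, 0, -0.15], [0, 0, -0.3]]}}

```text
time: 14.38
tool_pos: [599.1, -141.4, 188.5]
tcp_rot: [180.0, -0.0, -110.5]
ft_force: [-3.5, -2.1, 5.5]
finger_gap: 12.1
```

```bash
python3 -c "
from h import *
tq(2)"
```

```text
14.375 -0.315 0.462 0.038 -3.501 -2.058 5.47 599.092 -141.442 188.5 -110.535
14.425 -0.414 0.477 -0.008 -1.897 -2.124 4.734 599.106 -141.454 188.5 -110.992
```

Emit:
{"method": "send_rows", "body": {"dp": [[0, 0, -0.2], [0, 0, -0.4]], "rot": [[0, 0, -0.15], [0, 0, -0.3]]}}

```text
time: 14.68
tool_pos: [599.2, -141.3, 188.1]
tcp_rot: [180.0, -0.0, -127.7]
ft_force: [-2.2, -1.9, 5.6]
finger_gap: 11.9
```

```bash
python3 -c "
from h import *
tq(2)
from bench import r
print(r.sense()['joint_pos'])
s=snap('side','side8');crop(s,'pics/s8.png',255,245,50,40,16)"
```

```text
14.675 -0.277 0.377 0.062 -2.18 -1.892 5.589 599.161 -141.342 188.132 -127.719
14.725 -0.325 0.436 0.002 -1.559 -1.187 6.652 599.152 -141.344 188.104 -128.176
[-1.80426440e+01  1.16873341e+01  8.65916402e+01 -3.49153572e-03
  8.17316486e+01  1.10133971e+02]
```

View pics/s8.png

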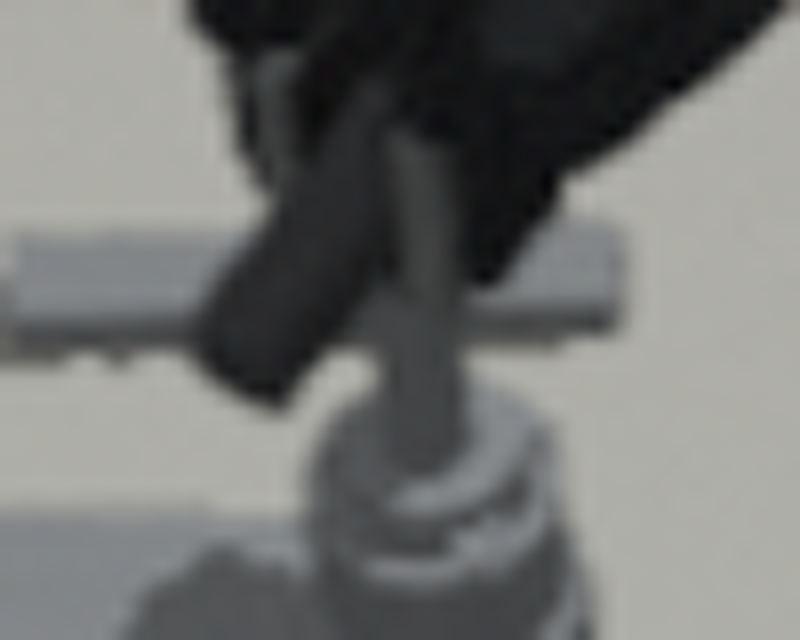

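Emit:
{"method": "send_rows", "body": {"dp": [[0, 0, -0.2], [0, 0, -0.4]], "rot": [[0, 0, -0.15], [0, 0, -0.3]]}}

```text
time: 15.02
tool_pos: [599.2, -141.3, 187.7]
tcp_rot: [180.0, 0.0, -144.9]
ft_force: [-1.6, -0.7, 4.9]
finger_gap: 11.5
```

```bash
python3 -c "
from h import *
tq(3)"
```

```text
15.025 -0.206 0.275 0.008 -1.63 -0.687 4.916 599.218 -141.267 187.742 -144.905
15.075 -0.217 0.309 -0.052 -3.208 -1.159 4.677 599.221 -141.275 187.73 -145.361
15.125 -0.269 0.359 0.007 -1.567 -1.347 5.29 599.224 -141.262 187.709 -144.877
```

Emit:
{"method": "send_rows", "body": {"dp": [[0, 0, -0.1], [0, 0, -0.3]], "rot": [[0, 0, -0.15], [0, 0, -0.3]]}}

```text
time: 15.38
tool_pos: [599.3, -141.2, 187.4]
tcp_rot: [180.0, 0.0, -162.1]
ft_force: [-0.8, -1.0, 3.9]
finger_gap: 12.1
```

```bash
python3 -c "
from h import *
tq(3)
from bench import r
print(r.sense()['joint_pos'])"
```

```text
15.375 -0.206 0.186 0.097 -0.788 -1.007 3.85 599.298 -141.174 187.363 -162.092
15.425 -0.163 0.263 -0.05 -1.415 -1.213 4.756 599.322 -141.225 187.354 -162.522
15.475 -0.156 0.23 -0.032 -1.933 -0.794 4.827 599.274 -141.214 187.309 -161.956
[-1.80351488e+01  1.17212699e+01  8.66374995e+01  9.90348149e-03
  8.16411794e+01  1.43919675e+02]
```

Emit:
{"method": "send_rows", "body": {"dp": [[0, 0, 0.3], [0, 0, 0.3], [0, 0, 15], [0, 0, 32], [0, 0, 40]], "rot": [[0, 0, 0], [0, 0, 0], [0, 0, 0], [0, 0, 0.0], [0, 0, 0.18]], "jaw": 40}}

```text
time: 16.1
tool_pos: [600.3, -141.7, 230.1]
tcp_rot: [-179.9, 0.1, -151.5]
ft_force: [-0.3, -0.8, -0.0]
finger_gap: 40.3
```

```bash
python3 -c "
from h import *
s=snap('side','side9');crop(s,'pics/s9.png',222,190,100,75,8)"
```

```text
(no output)
```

View pics/s9.png

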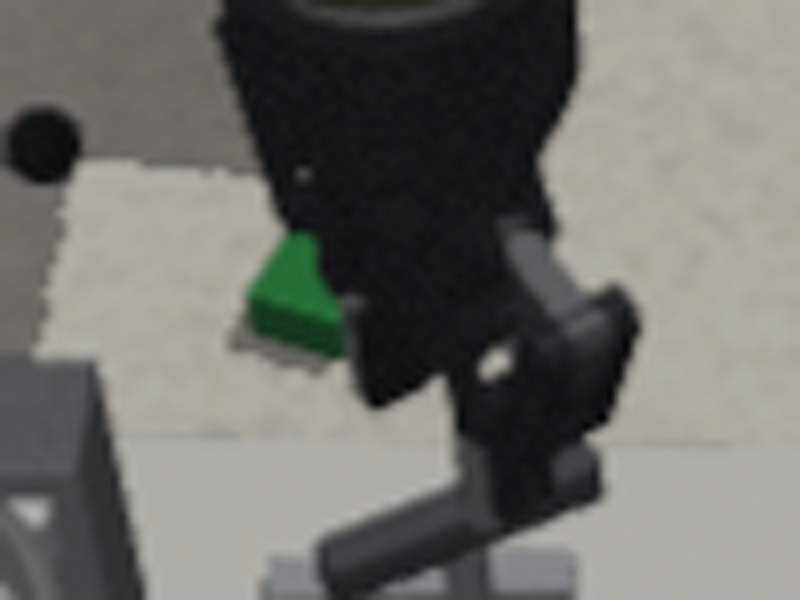

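Emit:
{"method": "send_rows", "body": {"dp": [[0, 0, 0], [0, 0, 0], [0, 0, 0], [0, 0, 0], [0, 0, 0]], "rot": [[0, 0, 0.18], [0, 0, 0.36], [0, 0, 0.54], [0, 0, 0.72], [0, 0, 0.9]]}}

```text
time: 16.77
tool_pos: [599.6, -141.4, 228.1]
tcp_rot: [-179.9, -0.0, -99.9]
ft_force: [0.0, -0.5, 0.3]
finger_gap: 39.9
```

Emit:
{"method": "send_rows", "body": {"dp": [[0, 0, 0], [0, 0, 0], [0, 0, 0], [0, 0, 0], [0, 0, 0]], "rot": [[0, 0, 0.18], [0, 0, 0.36], [0, 0, 0.54], [0, 0, 0.72], [0, 0, 0.9]]}}

```text
time: 17.4
tool_pos: [599.6, -141.5, 228.1]
tcp_rot: [-180.0, -0.1, -48.3]
ft_force: [0.1, 1.1, 0.4]
finger_gap: 39.5
```

Emit:
{"method": "send_rows", "body": {"dp": [[0, 0, 0], [0, 0, 0], [0, 0, 0], [0, 0, 0], [0, 0, 0]], "rot": [[0, 0, 0.18], [0, 0, 0.36], [0, 0, 0.54], [0, 0, 0.72], [0, 0, 0.9]]}}

```text
time: 18.02
tool_pos: [599.6, -141.5, 228.2]
tcp_rot: [180.0, -0.1, 3.2]
ft_force: [-0.0, -0.4, 0.8]
finger_gap: 39.9
```

Emit:
{"method": "send_rows", "body": {"dp": [[0, 0, 0], [0, 0, -5], [0, 0, -25], [0, 0, -40]], "rot": [[0, 0, 0.18], [0, 0, 0.262], [0, 0, 0.262], [0, 0, 0.262]]}}

```text
time: 18.52
tool_pos: [598.8, -141.2, 185.4]
tcp_rot: [-180.0, 0.1, 17.9]
ft_force: [-0.7, 0.8, 0.1]
finger_gap: 40.0
```

```bash
python3 -c "
from h import *
tq(1)
s=snap('side','side10');crop(s,'pics/s10.png',222,190,100,75,8)"
```

```text
18.525 -0.001 -0.019 -0.017 -0.735 0.79 0.139 598.828 -141.199 185.356 17.881
```

View pics/s10.png

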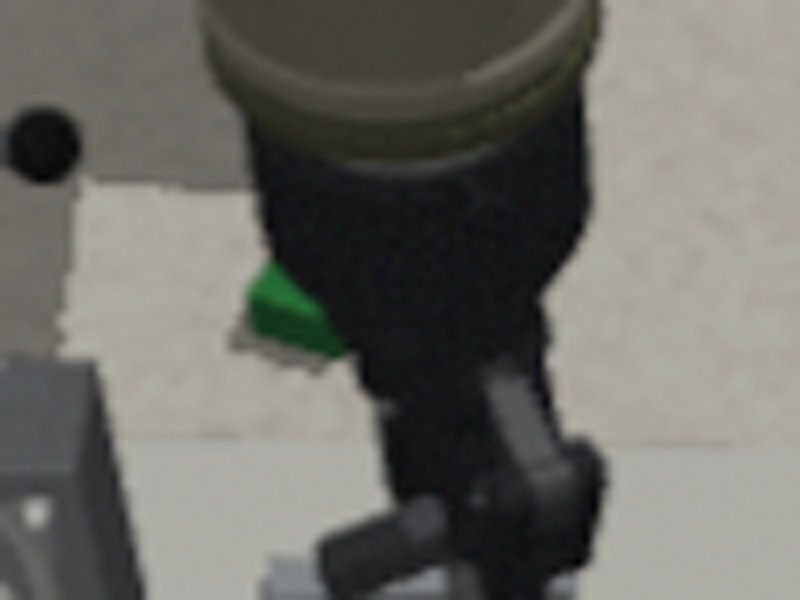

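Emit:
{"method": "send_rows", "body": {"dp": [[0, 0, 0], [0, 0, 0], [0, 0, 0], [0, 0, 0]], "rot": [[0, 0, 0], [0, 0, 0], [0, 0, 0], [0, 0, 0]], "jaw": 5, "force": 60}}

```text
time: 19.08
tool_pos: [599.3, -141.4, 187.3]
tcp_rot: [180.0, -0.0, 18.0]
ft_force: [-0.8, -0.0, -1.0]
finger_gap: 11.7
```

```bash
python3 -c "
from h import *
tq(3)"
```

```text
19.075 0.065 0.218 0.026 -0.759 -0.029 -0.984 599.339 -141.367 187.258 18.041
19.125 0.059 0.208 0.035 -1.252 0.414 -0.397 599.344 -141.373 187.269 18.043
19.175 0.09 0.224 -0.045 -0.354 0.983 -0.744 599.335 -141.391 187.252 18.042
```

Emit:
{"method": "send_rows", "body": {"dp": [[0, 0, -0.1], [0, 0, -0.2]], "rot": [[0, 0, -0.1], [0, 0, -0.2]]}}

```text
time: 19.42
tool_pos: [599.4, -141.4, 187.0]
tcp_rot: [180.0, -0.0, 6.4]
ft_force: [-1.4, 1.0, -1.4]
finger_gap: 11.6
```

```bash
python3 -c "
from h import *
tq(3)"
```

```text
19.425 0.07 0.11 0.021 -1.372 0.971 -1.421 599.4 -141.35 187.005 6.404
19.475 0.068 0.119 0.038 -0.607 -0.184 -0.978 599.385 -141.332 186.98 6.125
19.525 0.083 0.202 0.051 -0.799 0.237 -1.224 599.409 -141.363 186.995 6.515
```

Emit:
{"method": "send_rows", "body": {"dp": [[0, 0, -0.1], [0, 0, -0.2]], "rot": [[0, 0, -0.1], [0, 0, -0.2]]}}

```text
time: 19.77
tool_pos: [599.4, -141.4, 186.8]
tcp_rot: [180.0, -0.0, -4.9]
ft_force: [-0.3, 0.5, -1.3]
finger_gap: 11.9
```

```bash
python3 -c "
from h import *
tq(3)"
```

```text
19.775 0.051 0.121 0.069 -0.299 0.468 -1.316 599.435 -141.369 186.758 -4.899
19.825 0.089 0.07 0.084 -0.311 0.151 -0.51 599.419 -141.394 186.777 -5.188
19.875 0.09 0.057 -0.007 -0.358 0.582 -1.181 599.43 -141.358 186.758 -4.816
```

Emit:
{"method": "send_rows", "body": {"dp": [[0, 0, -0.1], [0, 0, -0.2]], "rot": [[0, 0, -0.1], [0, 0, -0.2]]}}

```text
time: 20.12
tool_pos: [599.5, -141.4, 186.5]
tcp_rot: [-180.0, -0.0, -16.3]
ft_force: [0.1, -0.3, -2.0]
finger_gap: 12.1
```

```bash
python3 -c "
from h import *
tq(3)"
```

```text
20.125 0.02 -0.084 0.147 0.136 -0.281 -1.957 599.456 -141.395 186.525 -16.257
20.175 0.013 -0.045 0.087 0.504 0.218 -0.487 599.458 -141.363 186.51 -16.549
20.225 0.018 -0.08 0.093 0.76 0.611 -1.31 599.468 -141.402 186.535 -16.198
```

Emit:
{"method": "send_rows", "body": {"dp": [[0, 0, -0.1], [0, 0, -0.2]], "rot": [[0, 0, -0.08], [0, 0, -0.16]]}}

```text
time: 20.48
tool_pos: [599.5, -141.4, 186.4]
tcp_rot: [-180.0, -0.0, -25.3]
ft_force: [0.7, -0.6, -0.4]
finger_gap: 12.1
```

```bash
python3 -c "
from h import *
tq(5)"
```

```text
20.475 -0.046 -0.087 0.107 0.711 -0.618 -0.37 599.498 -141.413 186.383 -25.328
20.525 0.038 -0.071 0.084 0.81 0.287 -1.333 599.513 -141.404 186.342 -25.567
20.575 0.027 -0.097 0.066 0.634 0.75 -1.055 599.478 -141.406 186.325 -25.302
20.625 -0.055 -0.167 0.078 1.346 0.541 -0.825 599.483 -141.428 186.367 -25.219
20.675 -0.007 -0.172 0.115 0.269 0.436 -0.905 599.457 -141.402 186.359 -25.232
```

Emit:
{"method": "send_rows", "body": {"dp": [[0, 0, -0.1], [0, 0, -0.2]], "rot": [[0, 0, -0.08], [0, 0, -0.16]]}}

```text
time: 20.92
tool_pos: [599.5, -141.4, 186.2]
tcp_rot: [-180.0, -0.0, -34.6]
ft_force: [0.5, 0.3, -0.2]
finger_gap: 12.0
```

```bash
python3 -c "
from h import *
tq(5)"
```

```text
20.925 -0.017 -0.197 0.182 0.48 0.308 -0.197 599.514 -141.433 186.182 -34.59
20.975 -0.032 -0.15 0.115 1.09 -0.59 -0.935 599.511 -141.396 186.172 -34.823
21.025 -0.051 -0.187 0.094 1.204 -0.285 -0.478 599.487 -141.458 186.167 -34.546
21.075 -0.08 -0.275 0.155 1.325 0.248 -0.182 599.477 -141.443 186.167 -34.447
21.125 -0.069 -0.236 0.115 0.571 0.097 -0.551 599.46 -141.429 186.145 -34.449
```

Emit:
{"method": "send_rows", "body": {"dp": [[0, 0, -0.1], [0, 0, -0.15]], "rot": [[0, 0, -0.06], [0, 0, -0.12]]}}

```text
time: 21.38
tool_pos: [599.5, -141.4, 186.0]
tcp_rot: [-180.0, -0.0, -41.5]
ft_force: [1.4, -0.6, -1.7]
finger_gap: 11.8
```

```bash
python3 -c "
from h import *
tq(5)"
```

```text
21.375 -0.102 -0.272 0.201 1.436 -0.569 -1.684 599.48 -141.434 186.019 -41.466
21.425 -0.111 -0.234 0.089 0.953 -0.394 -1.005 599.488 -141.447 185.984 -41.642
21.475 -0.089 -0.33 0.18 0.774 -0.255 -0.395 599.477 -141.454 186.003 -41.435
21.525 -0.071 -0.304 0.162 1.438 -0.573 -0.767 599.471 -141.426 186.003 -41.362
21.575 -0.134 -0.347 0.183 1.401 -0.836 -0.463 599.444 -141.445 185.982 -41.369
```

Emit:
{"method": "send_rows", "body": {"dp": [[0, 0, 0], [0, 0, 0], [0, 0, 0], [0, 0, 12], [0, 0, 35]], "rot": [[0, 0, 0], [0, 0, 0], [0, 0, 0], [0, 0, 0], [0, 0, 0]], "jaw": 40}}

```text
time: 22.2
tool_pos: [598.7, -141.1, 220.8]
tcp_rot: [180.0, 0.1, -41.5]
ft_force: [0.3, 0.1, -0.3]
finger_gap: 39.9
```

Emit:
{"method": "send_rows", "body": {"dp": [[3, 15, 40], [8, 55, 45], [16, 105, 45], [25, 150, 40], [27, 160, 40]], "rot": [[0, 0, 0.0], [0, 0, 0.15], [0, 0, 0.3], [0, 0, 0.45], [0, 0, 0.538]]}}

```text
time: 22.82
tool_pos: [626.5, 21.7, 261.5]
tcp_rot: [-180.0, -0.0, -10.3]
ft_force: [0.0, 0.1, 0.0]
finger_gap: 39.9
```

```bash
python3 -c "
from h import *
tq(1)
s=snap('side','side11');crop(s,'pics/s11.png',230,210,160,120,5)
t=snap('top','top11');crop(t,'pics/t11.png',270,150,133,100,6)"
```

```text
22.825 0.029 -0.005 -0.022 0.048 0.054 0.004 626.478 21.749 261.522 -10.307
```

View pics/s11.png

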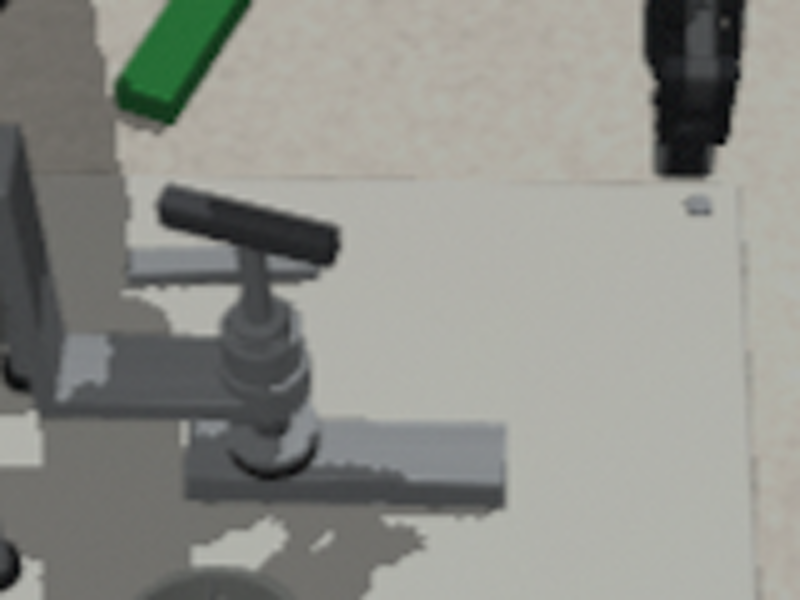

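View pics/t11.png

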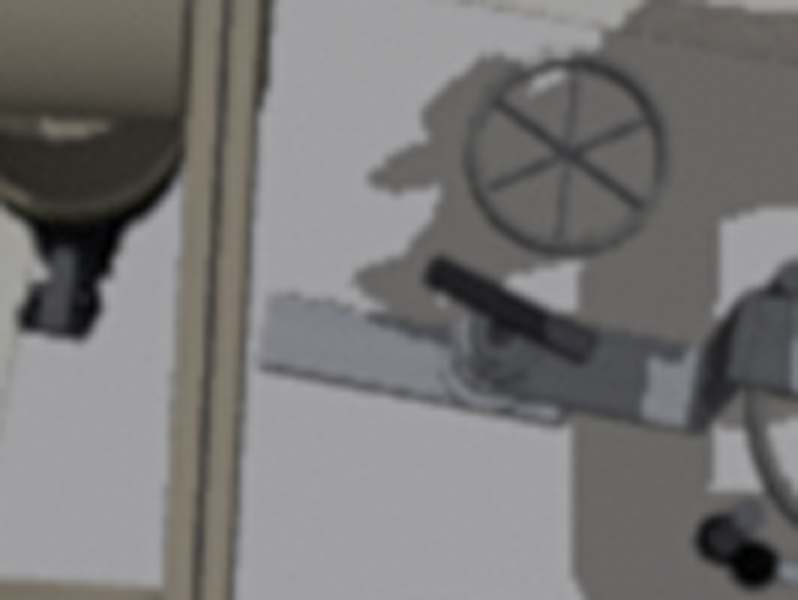

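```bash
python3 - <<'E'
from h import *
np.set_printoptions(precision=1,suppress=True)
s=load("side11");t=load("top11")
S=lambda x,y,z:ray(s,230+x/5,210+y/5,z)
T=lambda x,y,z:ray(t,270+x/6,150+y/6,z)
print(S(505,426,32),S(503,480,32),S(186,486,32),"front edge ang",np.degrees(np.arctan2(*(S(503,480,32)-S(186,486,32))[[1,0]])))
print(T(268,295,32),T(262,368,32),T(555,420,32))
sc=np.array([599.3,-141.4]);u=np.array([.187,.982])
E0=(S(505,426,32)+S(503,480,32))[:2]/2;E1=(T(268,295,32)+T(262,368,32))[:2]/2
for e in(E0,E1):print(e,(e-sc)@u,(e-sc)@[.982,-.187])
d=T(262,368,32)-T(555,420,32);print(np.degrees(np.arctan2(d[1],d[0])),np.linalg.norm(d))
for c in(s,t):
    C=cloud(c);m=(abs(C[...,2]-32)<3)&(abs(C[...,0]-612)<40)&(C[...,1]>-115)&(C[...,1]<-20)
    P=C[m];print(m.sum(),cv2.minAreaRect(P[:,:2].astype(np.float32)))
E
```

```text
[605.2 -39.6  32. ] [632.6 -45.1  32. ] [ 613.3 -180.5   32. ] front edge ang 81.85821135008902
[632.2 -44.7  32. ] [599.3 -42.1  32. ] [ 576.5 -172.3   32. ]
[618.9 -42.4] 100.91436622017044 0.758338696020817
[615.8 -43.4] 99.31181477335979 -2.1502429213796903
80.04199958210468 132.17107257179322
391 ((611.0119018554688, -80.64682006835938), (75.2740707397461, 35.156620025634766), 78.9815902709961)
184 ((610.3233032226562, -78.8050308227539), (76.94579315185547, 32.09671401977539), 78.53515625)
```

Emit:
{"method": "send_rows", "body": {"dp": [[-2, -12, -45], [-4, -24, -95], [-5, -36, -145], [-5.5, -47, -190], [-5.5, -47, -215]], "rot": [[0, 0, 0], [0, 0, 0], [0, 0, 0], [0, 0, 0], [0, 0, 0]], "jaw": 46}}

```text
time: 23.55
tool_pos: [619.1, -30.2, 43.4]
tcp_rot: [180.0, 0.2, -11.0]
ft_force: [-0.2, 0.2, -0.5]
finger_gap: 45.8
```

Emit:
{"method": "send_rows", "body": {"dp": [[0, 0, -8], [0, 0, -12.8], [-1.5, -8, -12.8], [-3.2, -17, -12.8], [-4.7, -24.5, -12.8]], "rot": [[0, 0, 0], [0, 0, 0], [0, 0, 0], [0, 0, 0], [0, 0, 0]]}}

```text
time: 24.18
tool_pos: [616.5, -53.8, 34.0]
tcp_rot: [180.0, -0.1, -10.7]
ft_force: [-0.1, 0.0, 0.3]
finger_gap: 45.9
```

```bash
python3 -c "
from h import *
tq(1)
s=snap('side','side12');crop(s,'pics/s12.png',230,210,160,120,5)"
```

```text
24.175 0.019 -0.043 0.011 -0.101 0.001 0.32 616.534 -53.793 34.01 -10.735
```

View pics/s12.png

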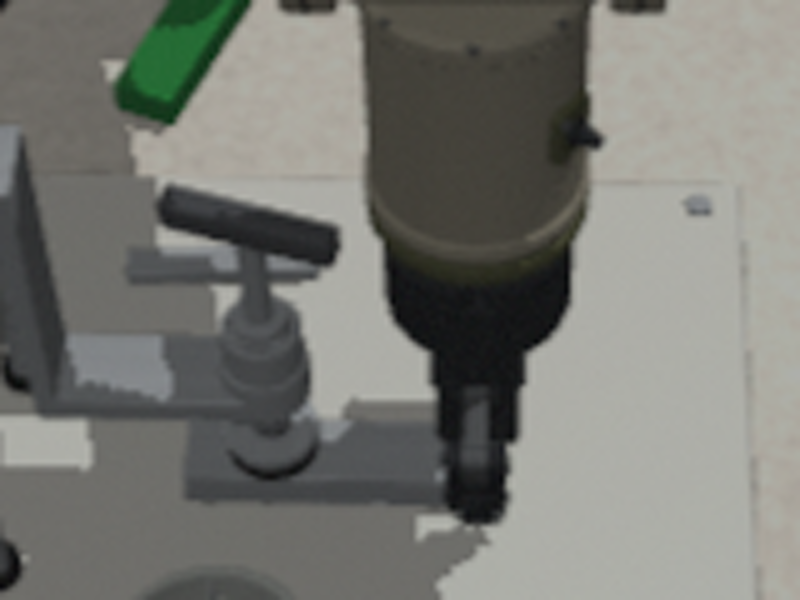

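Emit:
{"method": "send_rows", "body": {"dp": [[0, 0, 0], [0, 0, 0], [0, 0, 0], [0, 0, 0]], "rot": [[0, 0, 0], [0, 0, 0], [0, 0, 0], [0, 0, 0]], "jaw": 25, "force": 50}}

```text
time: 24.72
tool_pos: [616.5, -53.4, 33.7]
tcp_rot: [180.0, -0.1, -10.7]
ft_force: [-1.6, -4.8, 4.5]
finger_gap: 30.5
```

```bash
python3 -c "
from h import *
tq(2)"
```

```text
24.725 -0.813 0.412 -0.207 -1.574 -4.81 4.513 616.452 -53.422 33.668 -10.722
24.775 -0.782 0.322 -0.196 -2.909 -5.743 5.158 616.442 -53.444 33.679 -10.722
```

Emit:
{"method": "send_rows", "body": {"dp": [[0.2, 1, 0], [0.5, 2.5, 0], [0.8, 4, 0]], "rot": [[0, 0, 0], [0, 0, 0], [0, 0, 0]]}}

```text
time: 25.15
tool_pos: [616.9, -51.7, 33.7]
tcp_rot: [179.8, -0.0, -10.7]
ft_force: [-4.8, -15.4, 5.9]
finger_gap: 30.6
```

```bash
python3 -c "
from h import *
tq(2)"
```

```text
25.15 -2.532 0.674 -0.053 -4.842 -15.413 5.932 616.887 -51.653 33.661 -10.744
25.2 -2.302 0.677 -0.142 -3.454 -14.18 5.471 616.94 -51.497 33.682 -10.742
```

Emit:
{"method": "send_rows", "body": {"dp": [[0.7, 4, 0], [1.6, 9, 0], [2.8, 15, 0], [3.9, 21, 0], [5.0, 27, 0]], "rot": [[0, 0, 0], [0, 0, 0], [0, 0, 0], [0, 0, 0], [0, 0, 0]]}}

```text
time: 25.82
tool_pos: [622.1, -24.8, 33.7]
tcp_rot: [179.8, -0.1, -10.7]
ft_force: [-3.0, -15.3, 5.4]
finger_gap: 30.7
```

```bash
python3 -c "
from h import *
tq(1)"
```

```text
25.825 -2.518 0.502 0.007 -2.989 -15.284 5.373 622.118 -24.799 33.66 -10.746
```

Emit:
{"method": "send_rows", "body": {"dp": [[1.3, 7, 0], [2.7, 14, 0], [4.2, 22, 0], [5.7, 30, 0], [7.2, 38, 0]], "rot": [[0, 0, 0], [0, 0, 0], [0, 0, 0], [0, 0, 0], [0, 0, 0]]}}

```text
time: 26.45
tool_pos: [629.6, 15.4, 33.7]
tcp_rot: [179.9, -0.1, -10.7]
ft_force: [-1.3, -6.8, 5.3]
finger_gap: 30.5
```

Emit:
{"method": "send_rows", "body": {"dp": [[1.7, 9, 0], [3.4, 18, 0], [4.5, 24, 0], [4.5, 24, 0]], "rot": [[0, 0, 0], [0, 0, 0], [0, 0, 0], [0, 0, 0]]}}

```text
time: 26.95
tool_pos: [634.2, 40.4, 33.7]
tcp_rot: [180.0, -0.1, -10.7]
ft_force: [-0.2, -3.0, 4.7]
finger_gap: 30.7
```

```bash
python3 -c "
from h import *
tq(1)
s=snap('side','side13');crop(s,'pics/s13.png',230,210,160,120,5)"
```

```text
26.95 -0.391 0.054 -0.018 -0.197 -2.988 4.683 634.18 40.413 33.678 -10.675
```

View pics/s13.png

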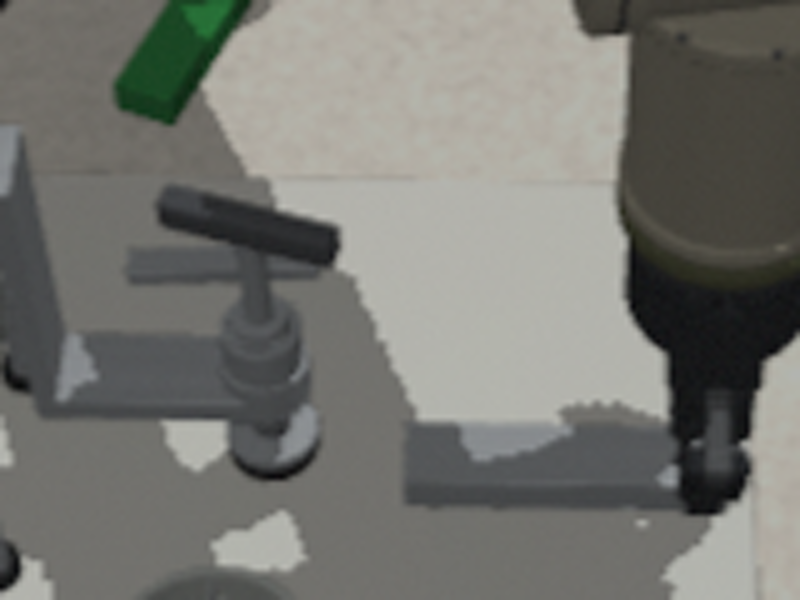

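Emit:
{"method": "send_rows", "body": {"dp": [[0, 0, 0], [0, 0, 0], [0, 0, 0.5], [0, 0, 15], [0, 0, 60]], "rot": [[0, 0, 0], [0, 0, 0], [0, 0, 0], [0, 0, 0], [0, 0, 0]], "jaw": 50}}

```text
time: 27.62
tool_pos: [631.2, 40.2, 91.2]
tcp_rot: [179.9, 0.3, -10.7]
ft_force: [0.4, -0.2, 0.1]
finger_gap: 49.9
```

Emit:
{"method": "send_rows", "body": {"dp": [[-30, 20, 50], [-70, 45, 90], [-110, 70, 120], [-150, 90, 130], [-150, 90, 130]], "rot": [[0, 0, 0], [0, 0, 0], [0, 0, 0], [0, 0, 0], [0, 0, 0]]}}

```text
time: 28.25
tool_pos: [482.5, 131.6, 225.8]
tcp_rot: [-179.9, -0.2, -10.6]
ft_force: [0.3, -0.8, -0.5]
finger_gap: 49.6
```

```bash
python3 - <<'E'
from h import *
np.set_printoptions(precision=1,suppress=True)
tq(1)
s=snap('side','side14');crop(s,'pics/s14.png',230,210,160,120,5)
t=snap('top','top14');crop(t,'pics/t14.png',180,135,240,160,3)
for c in(s,t):
    C=cloud(c);m=(abs(C[...,2]-32)<3)&(abs(C[...,0]-622)<45)&(C[...,1]>-100)&(C[...,1]<75)
    P=C[m];print(m.sum(),P[:,2].std(),cv2.minAreaRect(P[:,:2].astype(np.float32)))
E
```

```text
28.25 -0.051 -0.019 -0.022 0.285 -0.758 -0.499 482.54 131.627 225.792 -10.576
745 1.4657074740826017 ((623.6607666015625, -18.345375061035156), (139.22142028808594, 34.97270202636719), 79.1747817993164)
360 1.64904421047591 ((622.22607421875, -15.380973815917969), (140.00961303710938, 33.38174057006836), 79.19939422607422)
```

View pics/s14.png

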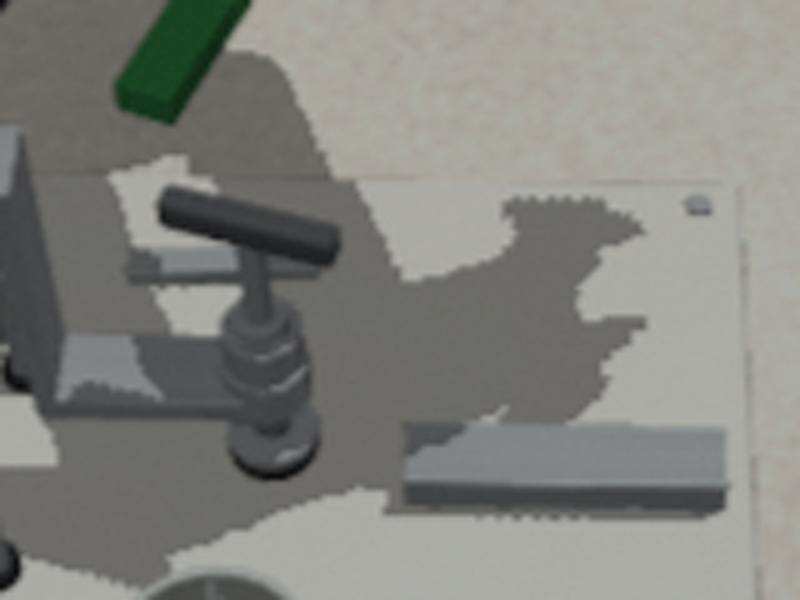

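View pics/t14.png

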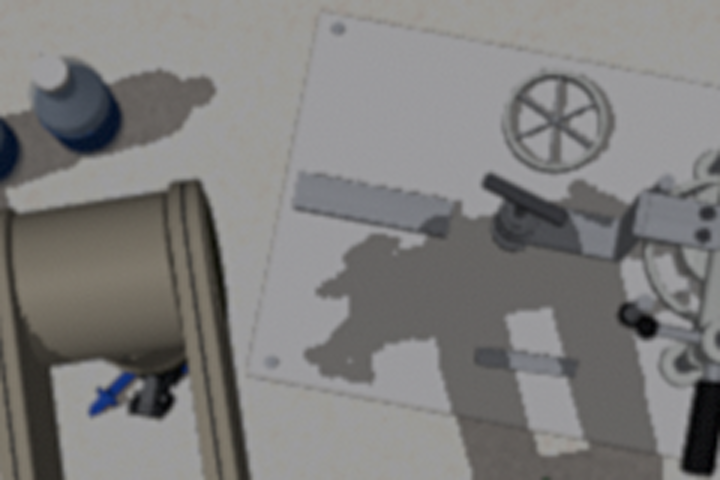

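The block lies flat and clear, its front end about 34 mm beyond the foot. The key stands in the screw, and the ring, thin bar and bottles look undisturbed. Handing in.

```bash
python3 -c "
from bench import job
print(job.hand_in())"
```

```text
the job is handed in; nothing more can be done
None
```

I set the stop and handed the job in at about 28 s of robot time. No verdict came back, so the result rests on my own checks.

**What I did**
- I gripped the block near its end and slid it under the rubber foot, until it stuck out past the foot on the far side.
- The T-key went from its stand into the stop screw without resistance.
- I turned the screw down about 4.9 rad with the key only, regripping it once.
- I then drew the block out along the board and left the key standing in the screw.

**What the checks showed**
- **Torque on the screw:** it stayed around 0.03–0.05 N m until about 4.4 rad, then rose to about 0.16 N m. By the figures given, that means the rubber presses on the block with roughly 6–9 N.
- **Pull on the block:** drawing it out took about 15.5 N under the foot, and 3–7 N once it was clear. That fits a light drag.
- **Last pictures:** the block lies flat on the board with its near end about 34 mm beyond the foot. The ring, thin bar and bottles look unmoved, and the gripper was free of everything.

**Uncertain or at odds**
- **Torque noise:** single readings scatter by about 0.05 N m, and one step read slightly lower than the one before it. I place first contact only to about 0.1 rad, or 1–1.5 N.
- **Blue look-alike key:** it lay differently in the second side picture than in the first, before I had been near it. I took this as the scene settling at the start.

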